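# Prime the glue pump, find the foot's dowel bore by feel, hold it bore-up for the glue

### The job

Get the loose square foot ready to be glued to the furniture leg in the cradle. First prime the glue pump: press its sprung head right down and let it spring back up; then find the foot's bored end by feel (both ends look alike) by trying its ends on the leg's dowel until one slides fully home. Take it off again and finish still holding it, some 15 cm above the table and clear of everything, keeping still with the bore straight up ready for the glue, and leave the sanding block, wooden egg and wooden spoon where they lie.

Things in the scene. Friction and masses are not known exactly. Their poses are not given: they have to be found in the camera images.
- foot: Loose pale-wood foot: square bar 34 x 34 x 60 mm, about 45 g, lying on a side. Origin at its centre (17 mm above the table at the start), x axis along the 60 mm, y and z square to the sides. Both ends show the same round 14 mm opening: one is the blind bore, 25 mm deep, the other a felt-glide seat only 5 mm deep. It is not told which end is which: find out on the dowel.
- dowel_tip (a point): Centre of the free end of a wooden dowel, 10 mm thick (last 4 mm taper to 6 mm), 23 mm long, that sticks out level at height 56 mm from the end of a pale turned leg fixed in a cradle. It points along -x of this frame, roughly to the robot; z is up. The foot's bored end slides on 23 mm until it meets the leg's end; the felt-seat end stops after 5 mm, 18 mm short.
- dowel_root (a point): Centre of the leg's square end face (34 x 34 mm), where the dowel comes out, 56 mm above the table, axes as dowel_tip. Behind it (+x) the leg lies in its cradle: base 85 mm wide, 16 mm high, from 12 mm behind this face; a strap with wing nuts, 92 mm high, 34 to 56 mm behind it. Nothing stands below or in front of the dowel.
- pump_head (a joint): Travel of the glue pump's sprung head in m: 0 up, 0.010 right down (8 mm and more counts as right down). It takes about 2 N to start and 5.6 N at the bottom, and springs back by itself.
- pump_top (a point): Middle of the slightly domed top, about 30 mm across, of the grey pump head on the white glue bottle, 170 mm above the table with the head up; z is up, the head goes straight down. The bottle (62 mm thick) stands fixed in a wooden block 86 x 86 mm; the spout points 50 mm along -x of this frame, just below the top.
- brush_box: Fixed, leave be: open dark wooden box of brushes at the robot's right, 225 mm in world x by 322 mm in world y, with brushes in it up to 100 mm above the table; origin at the centre of its underside. The tubular head of the desk lamp hangs over its right half, 460 mm above the table.
- sanding_block: Bystander: brown cork sanding block, 56 x 85 x 24 mm, on the table; origin at the centre of its underside.
- turned_egg: Bystander: painted turned wooden egg standing on its flat foot, 42 mm thick, 54 mm high; origin at the centre of its underside.
- spoon_blank: Bystander: plain wooden spoon, 163 mm long, 42 mm wide and 24 mm high at the bowl; origin under its middle on the table, y axis along the handle.

How it is judged:
On the way, in this order (a step that is already met when the one before it is completed fails the run):
1. the pump head has been pressed right down (at least 8 of its 10 mm) (value of joint pump_head above 0.008 m), for 0.1 s.
2. the pump head has sprung back up (less than 1 mm down) (value of joint pump_head below 0.001 m), for 0.1 s.
3. the foot's bored end is home on the leg's dowel (not more than about 3 mm of gap left) (distance between foot_bore_end and dowel_tip below 0.0075 m and contact force between foot and leg_rest above 0.05 N), for 0.1 s.
At the end, for the whole second after the job is handed in: The foot is held still in the fingers, bore straight up within 12 degrees, its centre more than 120 mm above the table, touching neither leg, pump nor bystanders; the pump head is up (less than 1 mm down); sanding block, wooden egg and spoon are within 30 mm of where they lay (angle between foot_bore_end's own z axis and vertical below 0.21 rad and height (world z) of foot above 0.12 m and contact force between foot and the fingers above 1 N and contact force between foot and leg_rest below 0.05 N and contact force between foot and glue_pump below 0.05 N and contact force between foot and sanding_block below 0.05 N and contact force between foot and turned_egg below 0.05 N and contact force between foot and spoon_blank below 0.05 N and linear speed of foot below 0.02 m/s and angular speed of foot below 0.15 rad/s and value of joint pump_head below 0.001 m and distance of each of sanding_block, turned_egg, spoon_blank from where it was at the start of the episode below 0.03 m); the arm keeps its last pose, push and grip.
It fails at once if the sanding block is shoved more than 30 mm (distance of sanding_block from where it was at the start of the episode above 0.03 m).
It fails at once if the turned egg is shoved more than 30 mm (distance of turned_egg from where it was at the start of the episode above 0.03 m).
It fails at once if the spoon blank is shoved more than 30 mm (distance of spoon_blank from where it was at the start of the episode above 0.03 m).
It also fails if it takes over 72 s, if anything falls off the work surface, if the arm or the gripper's body presses on something with over 40 N, if the wrist force passes 120 N, or if a joint passes its speed limit or range.

### The arm

A 6-joint arm with a two-finger parallel gripper is mounted at the origin on a cart in front of the work surface, level with it; the furniture and walls round the work are solid. World frame = base frame: x ahead of the robot, y to its left, z up, the work surface at z = 0. Lengths are in m, angles in rad, forces in N, time in s.
With the tool pointing down it reaches from about 0.375 to 0.9 m from the base axis. Payload 3.1 kg.
Tool frame: the origin (TCP) lies between the finger pads; the fingertips stand 11 mm ahead of it and the grasp point (between the pads) lies 8 mm behind it; z points along the fingers, y is the direction in which the jaws open and shut (so a half turn about z gives the same grasp; the last joint's range is limited). The gripper opens to 85 mm and grips with 20 to 120 N. Pads are 22 mm wide; open, the fingers measure 114 mm over their backs; the gripper's body (76 mm by 85 mm) begins 54 mm behind the grasp point. The pads swing forward as they close: fully open they stand 13 mm farther back than shut.
Start: joints at [-1.323, 0.527, 1.433, -0, 1.181, -0.178], TCP at [0.259, -0.569, 0.206] pointing down, gripper open.
Joint ranges: [-3.08, 3.08], [-0.75, 2.2], [0.22, 2.44], [-1.43, 4.57], [0, 2.65], [-2.85, 2.85]. Speed limits (rad/s): [2.79, 2.79, 3.14, 3.14, 3.14, 3.14].

### API

Orientations are given as a unit quaternion [x, y, z, w].
In Python, from station import manip gives the robot as it stands.
- The arm moves only by the tool move_arm, never from a script. Its argument "deltas" is a list of rows, each a list of 5 numbers: the shift along the tool's x, y, z in units of 40 cm (1.0 is 40 cm), then the turn about the tool's z in units of 0.5 rad (1.0 is 0.5 rad), then the opening in per cent of the stroke, from 0 (shut) to 100 (fully open). In form: [[x, y, z, twist, grip], ...]. A call has exactly 8 rows; each row is the pose to reach, as a shift and turn from the pose commanded when the call began, along the tool's axes at that moment; what a row does not reach only later rows make up. A row lasts 1/12 s, in which the tool goes at most 41.7 mm and 7.16 degrees, less where a joint would pass 70% of its speed; a pose out of reach is approached as far as the arm can. A call with a number of a shift or a turn outside -1 to 1 is refused whole. A call with a gripper value outside its range is refused whole. The fingers move at their own pace and stop on an object; "force" is the grip in N (left out, the last holds). Time passes only in rows, so rows that repeat a pose let the fingers close, or fill a call up. It gives the time, the measured TCP pose, the force and the opening at its end, in the units of the state.
- manip.sense(): the state, without advancing time (a new reading comes with each control period).
- manip.snapshot(name): name is "scene" or "top"; returns (picture, depth): 420x560x3 uint8, red, green, blue; 420x560 float32, m along the optical axis (not along the pixel's ray), 0 where there is no reading.
- manip.get_calibration(name): a dict with "vfov" (degrees; the focal length in pixels is half the picture's height over the tangent of half this angle, whatever the lens; pixels are square), "cx", "cy" (the principal point, pixels), "D" ([k1, k2, p1, p2, k3] as OpenCV has them; the pictures are not rectified), "pose" (4x4, takes a point from camera to world coordinates). Camera axes: x right, y down, z forward; pixel columns grow to the right and rows downward; lengths in m; the calibration is good to about 2 mm. A picture is of the moment at which its call begins. get_calibration takes no time and is no camera call.
- manip.sign_off(): hands the job in, once; it reports no verdict.
The state is a dict: "t": time; "q": joint angles; "qd": joint speeds; "tau": joint torques, N m; "tcp_pos": TCP position; "tool_rot": TCP orientation; "force": force on the tool from outside, world axes, zero at the start; "ft_torque": the same for the moment, N m; "finger_gap": opening from 0.0 (shut) to 1.0 (fully open).
Only numpy, scipy, OpenCV 4.12 (cv2) and the standard library are available. Lean on these libraries where they do the work, as an engineer would, in place of code of your own. Each camera call takes 0.05 s, during which the arm holds its last target.

## Working session

There is one attempt and no reset: what is moved stays moved. The work goes in short steps, Python scripts to look and compute and a tool call to move; the robot and the scene stay as the last step left them, time stands still between calls to the robot, and variables do not carry over. Pictures are saved under pics/ and viewed, and the job is handed in when it is done.

Besides the shell and the picture viewer there is one more tool, called after "Emit:" by a JSON object that holds its "api" and its "payload", one argument or row to a line. move_arm: Moves the arm, as the interface text tells. Its arguments: {"type":"object","properties":{"deltas":{"type":"array","items":{"type":"array","items":{"type":"number"}}},"force":{"type":"number"}},"required":["deltas"]}

```bash
ls; mkdir -p pics
python3 - <<'E'
from station import manip
import cv2
s=manip.sense();print(s)
for n in("scene","top"):
    p,d=manip.snapshot(n);cv2.imwrite(f"pics/{n}0.png",p[...,::-1]);import numpy as np;np.savez(f"pics/{n}0.npz",p=p,d=d)
    print(n,manip.get_calibration(n))
E
```

```text
pics
{'t': 0.0, 'q': array([-1.32248218e+00,  5.28456432e-01,  1.43391002e+00,  3.66826626e-05,
        1.18137653e+00, -1.78487631e-01]), 'qd': array([-0.00034578, -0.00102765,  0.00202445,  0.00121475, -0.00039321,
        0.00134451]), 'tau': array([ 1.51881586e-04, -4.42346227e+01, -1.78020483e+01, -1.82121362e-04,
        8.39654880e-03,  3.00779028e-06]), 'tcp_pos': array([ 0.25857904, -0.56816097,  0.20513719]), 'tool_rot': array([ 9.77317225e-01,  2.11777917e-01, -2.05795551e-05, -1.07510014e-03]), 'force': array([0.20620238, 1.22619847, 0.35662179]), 'ft_torque': array([ 0.00210704, -0.03172826,  0.00179697]), 'finger_gap': 0.9985363112738368}
scene {'vfov': 42.448627639203266, 'cx': 276.88273799481044, 'cy': 201.09025824872535, 'D': array([-0.05498531,  0.        ,  0.        ,  0.        ,  0.        ]), 'pose': array([[-0.74447762, -0.41522194,  0.52282293, -0.01932721],
       [-0.66762128,  0.46991446, -0.57746188,  0.75721109],
       [-0.00590722, -0.77895516, -0.6270518 ,  0.83532305],
       [ 0.        ,  0.        ,  0.        ,  1.        ]])}
top {'vfov': 56.993182030347626, 'cx': 272.19534873148245, 'cy': 213.43311905270397, 'D': array([-0.06548724,  0.        ,  0.        ,  0.        ,  0.        ]), 'pose': array([[-0.0792142 , -0.9723514 ,  0.21967672,  0.36225039],
       [-0.99685498,  0.07777347, -0.01521294,  0.12903238],
       [-0.0022927 , -0.22019091, -0.9754541 ,  1.08144874],
       [ 0.        ,  0.        ,  0.        ,  1.        ]])}
```

View pics/scene0.png

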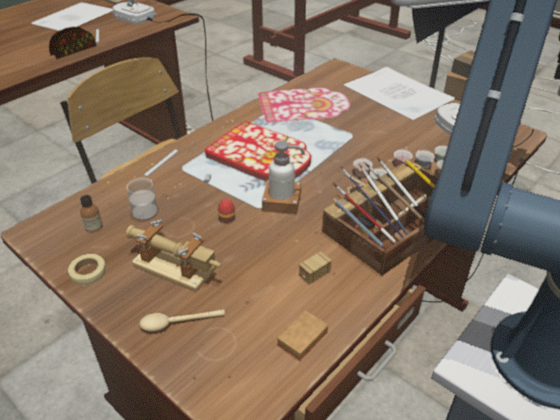

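View pics/top0.png

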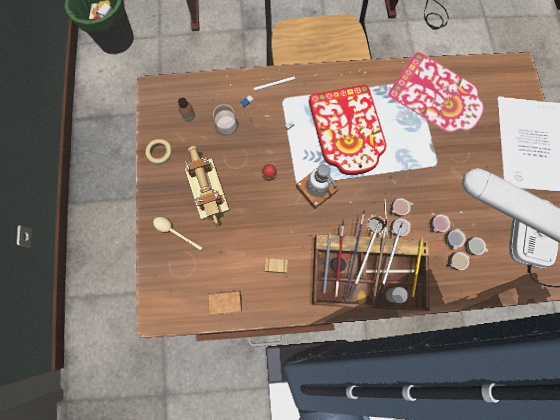

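The scene view shows the foot at (315,267), the cradle and leg at (175,255) and the pump at (282,165). In the top view the foot is at (276,265), the dowel near (218,222) and the pump near (318,178). I'll zoom in next.

```bash
cat > h.py <<'E'
import numpy as np, cv2
from station import manip
def K(c):
    f=210/np.tan(np.radians(c["vfov"]/2)); return np.array([[f,0,c["cx"]],[0,f,c["cy"]],[0,0,1.]])
C={n:manip.get_calibration(n) for n in("scene","top")}
def rays(n,uv):
    c=C[n];r=cv2.undistortPoints(np.float64(uv).reshape(-1,1,2),K(c),c["D"]).reshape(-1,2)
    return np.c_[r,np.ones(len(r))]
def plane(n,uv,z):
    c=C[n];d=rays(n,uv)@c["pose"][:3,:3].T;o=c["pose"][:3,3]
    return o+d*((z-o[2])/d[:,2])[:,None]
def bydepth(n,uv,dep):
    c=C[n];r=rays(n,uv)
    z=np.array([dep[int(round(v)),int(round(u))] for u,v in np.reshape(uv,(-1,2))])
    return (r*z[:,None])@c["pose"][:3,:3].T+c["pose"][:3,3]
def cloud(n,dep):
    v,u=np.mgrid[:420,:560];uv=np.c_[u.ravel(),v.ravel()]
    P=bydepth(n,uv,dep);P[dep.ravel()==0]=np.nan
    return P.reshape(420,560,3)
def proj(n,P):
    c=C[n];M=np.linalg.inv(c["pose"]);r,_=cv2.Rodrigues(M[:3,:3])
    return cv2.projectPoints(np.float64(P).reshape(-1,1,3),r,M[:3,3],K(c),c["D"])[0].reshape(-1,2)
def crop(img,x,y,w,h,s,name):
    cv2.imwrite(name,cv2.resize(img[y:y+h,x:x+w,::-1],None,fx=s,fy=s,interpolation=cv2.INTER_CUBIC))
E
python3 - <<'E'
from h import *
t=np.load("pics/top0.npz");s=np.load("pics/scene0.npz")
crop(t['p'],140,130,200,150,4,"pics/c1.png")
crop(s['p'],110,130,230,170,3.4,"pics/c2.png")
for n,z in(("top",t),("scene",s)):
    P=cloud(n,z['d']);m=z['d']>0;print(n,m.mean())
    # foot: points at height 28..40mm near
    uv=(276,265) if n=="top" else (315,262)
    print(P[uv[1],uv[0]])
    H=P[...,2];print(np.nanmedian(H))
    for zz,lab in(((0.028,0.042),'foot'),):
        u,v=uv;sel=np.zeros_like(m);sel[v-22:v+22,u-25:u+25]=1
        sel&=(H>zz[0])&(H<zz[1]);q=P[sel][:,:2].astype(np.float32)
        print(lab,len(q),cv2.minAreaRect(q),np.median(P[sel],0),np.percentile(P[sel][:,2],[5,50,95]))
    sel=(H>0.155)&(H<0.18)&(P[...,0]>.4)&(P[...,0]<.9)&(abs(P[...,1])<.2)
    print('pump',sel.sum(),P[sel].mean(0),P[sel].min(0),P[sel].max(0))
E
```

```text
top 0.9960756802721088
[0.45513643 0.11376472 0.03415411]
-0.0021548547451681888
foot 284 ((0.45523107051849365, 0.1133173480629921), (0.05996708199381828, 0.03406798094511032), 80.6231689453125) [0.45494767 0.1134283  0.03354359] [0.03091076 0.03354359 0.03655073]
pump 192 [ 0.66029198 -0.02580986  0.16692072] [ 0.62517301 -0.04965854  0.15500573] [ 0.68531391 -0.00509922  0.17303814]
scene 0.9586649659863946
[0.45557359 0.11621308 0.03316018]
-0.0017009470795921189
foot 382 ((0.4559895992279053, 0.11743579804897308), (0.06362204253673553, 0.037576526403427124), 82.67109680175781) [0.4549029  0.11908273 0.03209489] [0.02923407 0.03209489 0.03495229]
pump 183 [ 0.65861678 -0.01977504  0.16417895] [ 0.62251781 -0.04438386  0.1550269 ] [ 6.83431274e-01 -5.89982627e-04  1.70302846e-01]
```

View pics/c1.png

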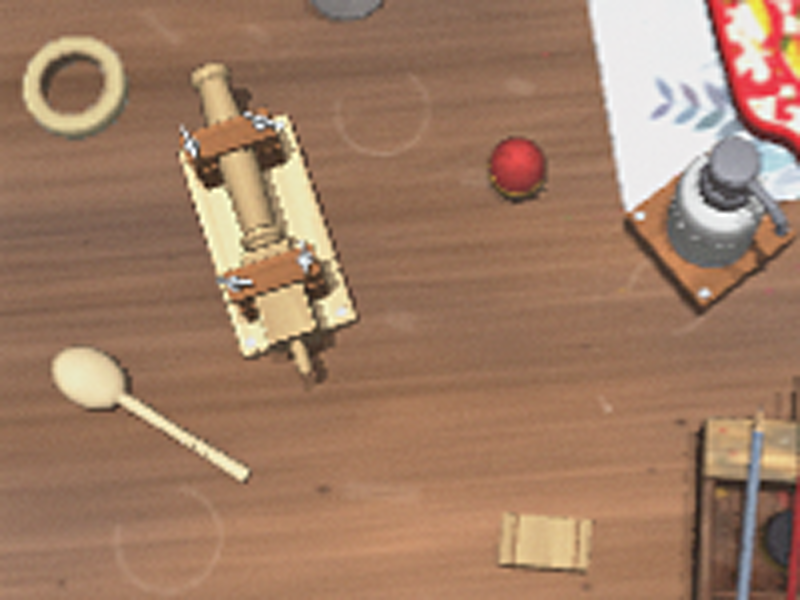

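View pics/c2.png

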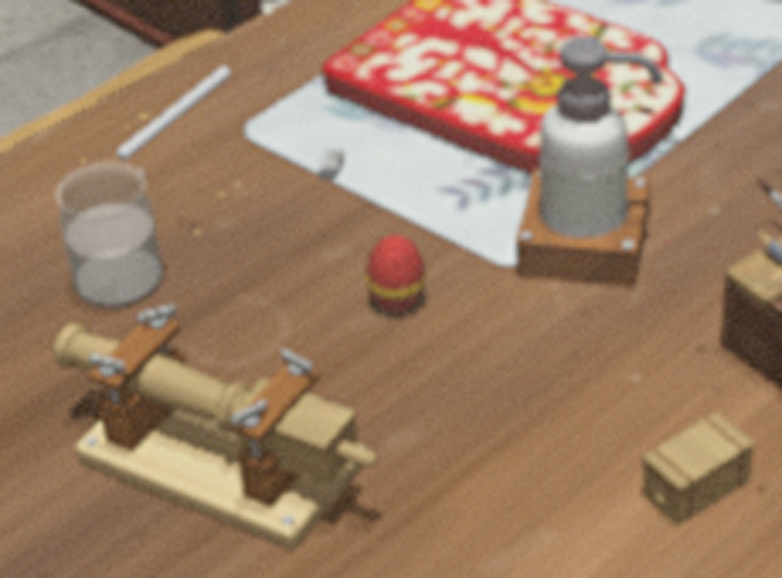

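Run:
```python
from h import *
t=np.load("pics/top0.npz");s=np.load("pics/scene0.npz")
crop(t['p'],190,185,50,50,12,"pics/c3.png")
crop(s['p'],170,225,60,60,10,"pics/c4.png")
for n,z in(("top",t),("scene",s)):
    P=cloud(n,z['d']);H=P[...,2]
    reg=np.zeros(H.shape,bool)
    if n=="top": reg[185:235,190:235]=1
    else: reg[225:290,125:225]=1
    sel=reg&(H>.066)&(H<.078); q=P[sel]
    print(n,'leg top',len(q),q.min(0),q.max(0),cv2.minAreaRect(q[:,:2].astype(np.float32)))
    np.set_printoptions(precision=3,suppress=True)
    if n=="top":
        for v in range(212,230): print(v,[tuple(np.round(P[v,u]*1000).astype(int)) for u in range(210,222)])
    sel=reg&(H>.01)&(H<.02);q=P[sel];print('base',cv2.minAreaRect(q[:,:2].astype(np.float32)))
    # heights of pump top patch, box wall
    sel=(H>.160)&(H<.18)&(P[...,0]>.4)&(P[...,0]<.9)&(abs(P[...,1])<.2)
    print('pumphead',sel.sum(),cv2.minEnclosingCircle(P[sel][:,:2].astype(np.float32)),P[sel].mean(0));
```

```text
top leg top 298 [0.59746282 0.25013952 0.06608448] [0.68552641 0.31463905 0.07799628] ((0.6380612850189209, 0.2801099121570587), (0.06811265647411346, 0.07879911363124847), 65.65278625488281)
212 [(np.int64(607), np.int64(280), np.int64(70)), (np.int64(607), np.int64(277), np.int64(72)), (np.int64(606), np.int64(274), np.int64(74)), (np.int64(606), np.int64(271), np.int64(72)), (np.int64(606), np.int64(268), np.int64(73)), (np.int64(606), np.int64(266), np.int64(69)), (np.int64(606), np.int64(263), np.int64(70)), (np.int64(606), np.int64(261), np.int64(71)), (np.int64(605), np.int64(258), np.int64(73)), (np.int64(607), np.int64(256), np.int64(65)), (np.int64(619), np.int64(260), np.int64(13)), (np.int64(618), np.int64(257), np.int64(14))]
213 [(np.int64(604), np.int64(279), np.int64(72)), (np.int64(604), np.int64(277), np.int64(72)), (np.int64(604), np.int64(274), np.int64(71)), (np.int64(603), np.int64(271), np.int64(74)), (np.int64(603), np.int64(268), np.int64(74)), (np.int64(604), np.int64(266), np.int64(69)), (np.int64(604), np.int64(264), np.int64(68)), (np.int64(603), np.int64
[... 9106 characters left out ...]
), (np.int64(572), np.int64(261), np.int64(-1))]
base ((0.6644421815872192, 0.288729190826416), (0.10677827149629593, 0.08498214930295944), 14.739773750305176)
pumphead 183 ((0.6558136940002441, -0.03248506784439087), 0.03223660960793495) [ 0.662 -0.025  0.167]
scene leg top 797 [0.597 0.254 0.066] [0.804 0.346 0.078] ((0.702387809753418, 0.30076825618743896), (0.2094755321741104, 0.06544598937034607), 15.748397827148438)
base ((0.6913368701934814, 0.3021102547645569), (0.16627748310565948, 0.08285952359437943), 16.792085647583008)
pumphead 157 ((0.6534451246261597, -0.02473301626741886), 0.03200072422623634) [ 0.66  -0.019  0.165]<stdin>:14: RuntimeWarning: invalid value encountered in cast
```

Run:
```python
from h import *
t=np.load("pics/top0.npz");s=np.load("pics/scene0.npz")
crop(t['p'],295,155,50,50,12,"pics/c5.png")
crop(s['p'],255,130,60,60,10,"pics/c6.png")
```

```text
(no output)
```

View pics/c3.png

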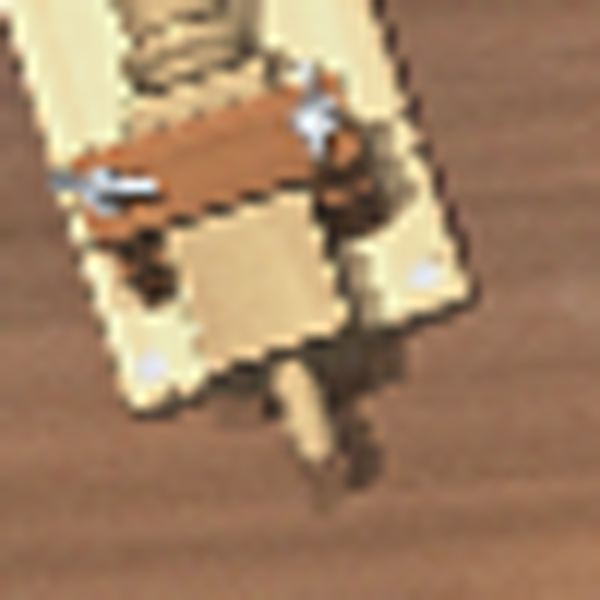

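View pics/c4.png

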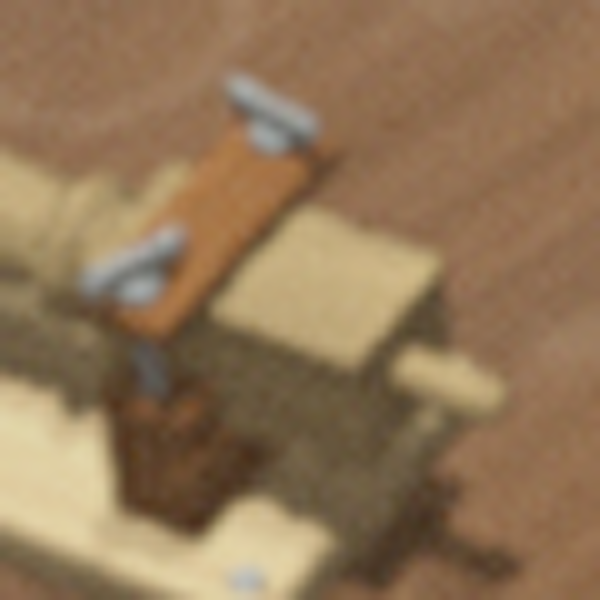

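View pics/c5.png

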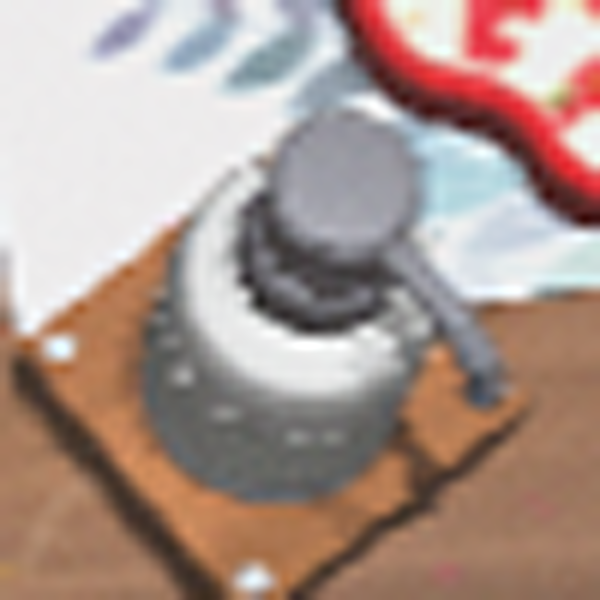

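View pics/c6.png

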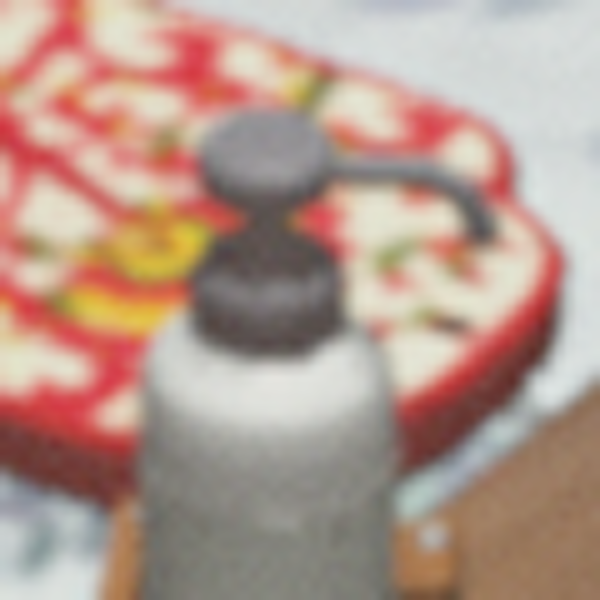

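Top crop: the pump disc centre is at about (323.3,169.1) and the dowel runs from (213.5,215.3) to (216.4,223). In the scene view the pump top is at (281.2,144.8) and the dowel tip at about (219.3,264.3).

Run:
```python
from h import *
np.set_printoptions(precision=4,suppress=True)
def tri(a,b):
    o1=C["top"]["pose"][:3,3];o2=C["scene"]["pose"][:3,3]
    d1=(rays("top",[a])@C["top"]["pose"][:3,:3].T)[0];d2=(rays("scene",[b])@C["scene"]["pose"][:3,:3].T)[0]
    d1/=np.linalg.norm(d1);d2/=np.linalg.norm(d2)
    k=np.linalg.lstsq(np.c_[d1,-d2],o2-o1,rcond=None)[0];p=o1+k[0]*d1;q=o2+k[1]*d2
    return (p+q)/2,np.linalg.norm(p-q)
print('pump',plane("top",[(323.3,169.1)],.170),plane("scene",[(281.2,144.8)],.170),tri((323.3,169.1),(281.2,144.8)))
print('tip',plane("top",[(216.4,223)],.056),plane("scene",[(219.3,264.3)],.056),tri((216.4,223),(219.3,264.3)))
# leg top face corners (z=.073): crop3 near corners (200,362),(345,318); far (180,235),(310,195)
f=lambda p,s,o:((p[0]+.5)/s-.5+o[0],(p[1]+.5)/s-.5+o[1])
A=[f(p,12,(190,185)) for p in((205,362),(347,318),(310,195),(178,237))]
B=[f(p,10,(170,225)) for p in((355,365),(440,258),(318,208),(212,308))]
for n,L in(("top",A),("scene",B)):
    p=plane(n,L,.073);print(n,p[:,:2],'front mid',p[:2].mean(0)[:2]); e=p[1]-p[0];print(np.linalg.norm(e),np.degrees(np.arctan2(e[1],e[0])))
t=np.load("pics/top0.npz")
# cradle base direction
P=cloud("top",t['d']);
# foot by colour in both
for n,uv in(("top",(276,265)),("scene",(315,267))):
    z=np.load(f"pics/{n}0.npz");u,v=uv
    Pc=cloud(n,z['d']);m=(Pc[...,2]>.024);m2=np.zeros_like(m);m2[v-25:v+25,u-30:u+30]=m[v-25:v+25,u-30:u+30]
    crop(z['p'],u-25,v-20,50,40,12,f"pics/f_{n}.png")
    q=Pc[m2];r=cv2.minAreaRect(q[:,:2].astype(np.float32));print(n,r)
```

```text
pump [[ 0.6699 -0.0207  0.17  ]] [[ 0.6633 -0.0126  0.17  ]] (array([ 0.6724, -0.0223,  0.1615]), np.float64(0.0009011681322796317))
tip [[0.5788 0.2657 0.056 ]] [[0.5819 0.2671 0.056 ]] (array([0.5801, 0.2667, 0.0563]), np.float64(0.0032673439812072394))
top [[0.5999 0.2885]
 [0.6074 0.2564]
 [0.6364 0.2633]
 [0.6291 0.2934]] front mid [0.6036 0.2725]
0.0330330772897613 -76.82220478035377
scene [[0.5965 0.2904]
 [0.6062 0.2584]
 [0.6357 0.265 ]
 [0.6299 0.2987]] front mid [0.6013 0.2744]
0.03346909257553048 -73.08719012005794
top ((0.4553387463092804, 0.11333855241537094), (0.059927042573690414, 0.034146446734666824), 81.01509857177734)
scene ((0.45603805780410767, 0.11739066243171692), (0.06348606199026108, 0.037714339792728424), 82.25142669677734)
```

View pics/f_top.png

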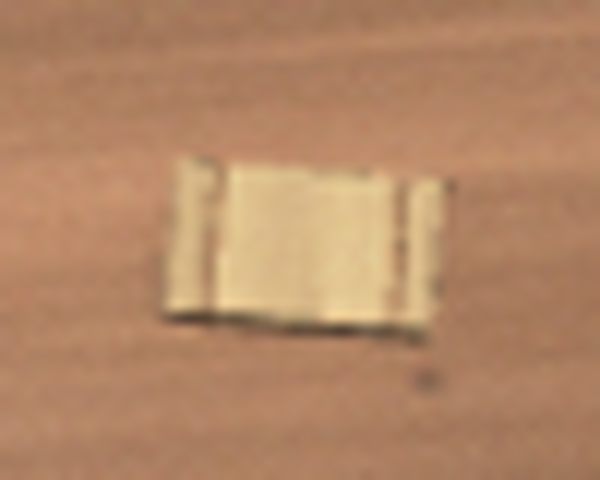

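View pics/f_scene.png

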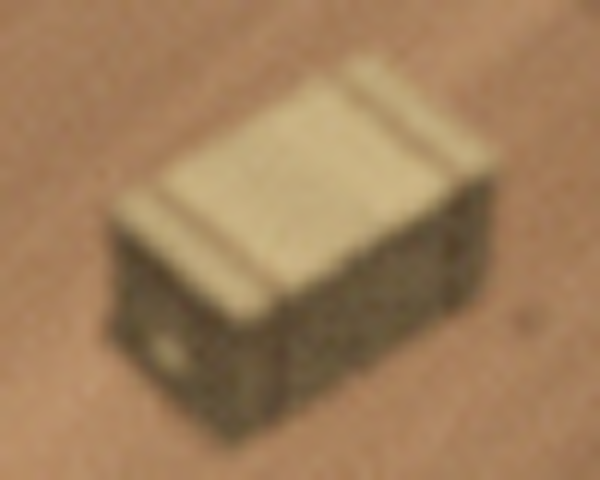

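Run:
```python
from h import *
np.set_printoptions(precision=3,suppress=True)
for n in("top","scene"):
    z=np.load(f"pics/{n}0.npz");P=cloud(n,z['d']);H=P[...,2]
    if n=="top":
        for (u,v) in((470,180),(485,188),(520,200),(555,215),(540,240),(500,200),(465,185),(490,170),(540,205),(540,230)): print((u,v),P[v,u])
        sel=(H>.3)&(H<.7)&(P[...,0]>.2)
        q=P[sel];print(len(q),q.min(0),q.max(0))
        for y0 in np.arange(-.9,.3,.05):
            k=q[(q[:,1]>y0)&(q[:,1]<y0+.05)]
            if len(k)>5: print(round(y0,2),len(k),k.min(0),k.max(0))
    sel=(H>.03)&(H<.11)&(P[...,1]<.08)&(P[...,1]>-.4)&(P[...,0]>.2)&(P[...,0]<.62)
    q=P[sel];print('box',q.min(0),q.max(0))
f=lambda p,s,o:((p[0]+.5)/s-.5+o[0],(p[1]+.5)/s-.5+o[1])
L=[f(p,12,(290,247)) for p in((110,205),(240,322),(500,168),(370,55))]
p=plane("scene",L,.034);print(p,p.mean(0))
L=[f(p,12,(251,245)) for p in((178,158),(167,312),(425,328),(445,180))]
p=plane("top",L,.034);print(p,p.mean(0))
```

```text
(470, 180) [ 0.524 -0.203  0.494]
(485, 188) [ 0.508 -0.224  0.497]
(520, 200) [ 0.484 -0.278  0.497]
(555, 215) [ 0.455 -0.332  0.497]
(540, 240) [ 0.46  -0.625  0.048]
(500, 200) [ 0.487 -0.245  0.496]
(465, 185) [ 0.518 -0.197  0.488]
(490, 170) [ 0.688 -0.553 -0.003]
(540, 205) [ 0.473 -0.309  0.499]
(540, 230) [ 0.435 -0.31   0.484]
22820 [ 0.2   -0.351  0.3  ] [0.546 0.113 0.7  ]
-0.35 855 [ 0.413 -0.346  0.466] [ 0.494 -0.3    0.501]
-0.3 1159 [ 0.442 -0.3    0.465] [ 0.531 -0.25   0.5  ]
-0.25 1086 [ 0.474 -0.25   0.465] [ 0.546 -0.2    0.5  ]
-0.2 632 [ 0.308 -0.2    0.477] [ 0.535 -0.15   0.697]
-0.15 5081 [ 0.213 -0.15   0.471] [ 0.311 -0.1    0.7  ]
-0.1 6518 [ 0.2   -0.1    0.372] [ 0.298 -0.05   0.687]
-0.05 3862 [ 0.2  -0.05  0.3 ] [ 0.286 -0.     0.601]
0.0 2183 [0.2 0.  0.3] [0.273 0.05  0.514]
0.05 1279 [0.2  0.05 0.3 ] [0.262 0.1   0.43 ]
0.1 164 [0.2 0.1 0.3] [0.248 0.113 0.329]
box [ 0.304 -0.399  0.03 ] [0.619 0.025 0.094]
box [ 0.324 -0.4    0.03 ] [0.62  0.031 0.091]
[[0.477 0.143 0.034]
 [0.443 0.149 0.034]
 [0.432 0.091 0.034]
 [0.467 0.084 0.034]] [0.455 0.117 0.034]
[[0.477 0.141 0.034]
 [0.443 0.146 0.034]
 [0.435 0.089 0.034]
 [0.467 0.081 0.034]] [0.455 0.114 0.034]
```

Emit:
{"api": "move_arm", "payload": {
  "deltas": [
    [0,-0.05,0,0,0],
    [0,-0.12,0,0,0],
    [0,-0.2,0,0,0],
    [0,-0.28,0,0,0],
    [0,-0.36,0,0,0],
    [0,-0.44,0,0,0],
    [0,-0.5,0,0,0],
    [0,-0.5,0,0,0]
  ]
}}

```text
t: 0.77
tcp_pos: [0.1744, -0.3799, 0.2052]
tool_rot: [0.977, 0.212, 0.0, -0.004]
force: [-0.4, -0.6, -1.1]
finger_gap: 0.0
```

Run:
```python
from station import manip
s=manip.sense();print(s['q'],s['tcp_pos'],s['tool_rot'],s['force'],s['finger_gap'])
# initial: q2=.52846 q3=1.43391 q5=1.18138 r=.6242 z=.20514
import numpy as np
r0,z0=.62423,.20514
q=s['q'];r=np.hypot(*s['tcp_pos'][:2]);z=s['tcp_pos'][2];print(r)
# r = L1 sin q2 + L2 sin(q2+q3+c) ...; link vectors: dr,dz ; unknown L1, A,B(for forearm): r=r_c+L1 s2 + A s23 + B c23
def row(q2,q3):
    a,b=q2,q2+q3
    return [np.sin(a),np.sin(b),np.cos(b)],[np.cos(a),np.cos(b),-np.sin(b)]
a0=row(.52846,.52846+1.43391-.52846);a1=row(q[1],q[2])
M=np.array([np.subtract(a1[0],a0[0]),np.subtract(a1[1],a0[1])])
print(M,[r-r0,z-z0],np.linalg.lstsq(M,[r-r0,z-z0],rcond=None))
```

```text
[-1.40890936e+00  2.54305592e-01  1.91981190e+00 -3.22198312e-04
  9.75899213e-01 -2.64623065e-01] [ 0.17442346 -0.37987623  0.20520109] [ 9.77319285e-01  2.11729205e-01  8.34014251e-05 -4.21328918e-03] [-0.37206918 -0.58025703 -1.14485082] 0.00043235209856866755
0.41800657149901915
[[-0.25263062 -0.10085383 -0.18573698]
 [ 0.10425366 -0.18573698  0.10085383]] [np.float64(-0.2062234285009808), np.float64(6.10874036578446e-05)] (array([0.43653135, 0.40559205, 0.2963154 ]), array([], dtype=float64), np.int32(2), array([0.34548629, 0.21135213]))
```

Run:
```python
from h import *
for n in("scene","top"):
    p,d=manip.snapshot(n);cv2.imwrite(f"pics/{n}1.png",p[...,::-1])
    P=cloud(n,d);q=P[(P[...,2]>.25)&(np.hypot(P[...,0],P[...,1])<.75)&(P[...,1]<-.05)]
    b=-1.409;u=np.array([np.cos(b),np.sin(b)]);w=np.array([-u[1],u[0]])
    for z in np.arange(.25,.9,.05):
        k=q[(q[:,2]>z)&(q[:,2]<z+.05)]
        if len(k)>10: print(n,round(z,2),len(k),'along',np.round(np.percentile(k[:,:2]@u,[1,99]),3),'lat',np.round(np.percentile(k[:,:2]@w,[1,99]),3))
```

```text
scene 0.45 508 along [0.097 0.419] lat [0.172 0.494]
scene 0.5 35 along [0.079 0.119] lat [0.17  0.173]
scene 0.55 22 along [0.08  0.115] lat [0.17  0.172]
top 0.25 45 along [0.427 0.448] lat [0.127 0.133]
top 0.3 29 along [0.438 0.456] lat [0.127 0.135]
top 0.35 20 along [0.399 0.414] lat [0.146 0.149]
top 0.45 3184 along [0.103 0.406] lat [0.261 0.499]
top 0.5 158 along [0.094 0.402] lat [0.261 0.446]
top 0.55 219 along [0.094 0.134] lat [0.261 0.265]
top 0.6 428 along [0.094 0.146] lat [0.261 0.265]
top 0.65 755 along [0.094 0.157] lat [0.261 0.265]
top 0.7 1245 along [0.095 0.164] lat [0.261 0.265]
top 0.75 1311 along [0.094 0.144] lat [0.261 0.265]
top 0.8 200 along [0.093 0.109] lat [0.259 0.262]
```

View pics/scene1.png

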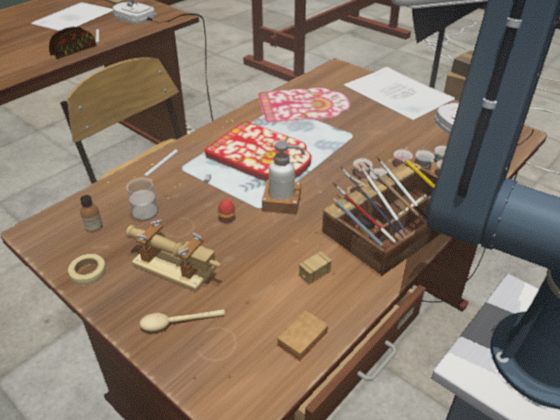

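View pics/top1.png

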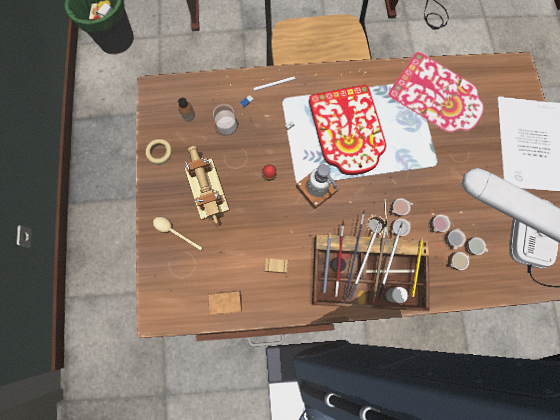

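Emit:
{"api": "move_arm", "payload": {
  "deltas": [
    [0.096,-0.025,-0.01,0,0],
    [0.184,-0.037,-0.02,0,0],
    [0.271,-0.058,-0.03,0,0],
    [0.356,-0.085,-0.03,0,0],
    [0.438,-0.12,-0.03,0,0],
    [0.518,-0.163,-0.03,0,0],
    [0.592,-0.211,-0.03,0,0],
    [0.662,-0.267,-0.03,0,0]
  ]
}}

```text
t: 1.53
tcp_pos: [0.3758, -0.1803, 0.2184]
tool_rot: [0.977, 0.212, 0.001, 0.001]
force: [0.6, -0.8, -0.2]
finger_gap: 0.001
```

Emit:
{"api": "move_arm", "payload": {
  "deltas": [
    [0.064,-0.062,0,0,0],
    [0.123,-0.131,0,0,0],
    [0.172,-0.21,0,0,0],
    [0.252,-0.264,0,0,0],
    [0.345,-0.258,0,0,0],
    [0.44,-0.225,0,0,0],
    [0.531,-0.184,0,0,0],
    [0.622,-0.142,0,0,0]
  ]
}}

```text
t: 2.2
tcp_pos: [0.5792, -0.0242, 0.218]
tool_rot: [0.977, 0.213, 0.001, 0.0]
force: [-0.4, -0.4, 0.6]
finger_gap: 0.002
```

Emit:
{"api": "move_arm", "payload": {
  "deltas": [
    [0.09,0.03,0,0,0],
    [0.18,0.065,0,0,0],
    [0.206,0.077,0.02,0,0],
    [0.206,0.077,0.05,0,0],
    [0.206,0.077,0.07,0,0],
    [0.206,0.077,0.08,0,0],
    [0.206,0.077,0.08,0,0],
    [0.206,0.077,0.08,0,0]
  ]
}}

```text
t: 2.87
tcp_pos: [0.6621, -0.0193, 0.1859]
tool_rot: [0.977, 0.212, -0.001, -0.0]
force: [-0.1, -0.6, 0.8]
finger_gap: 0.002
```

Run:
```python
from h import *
p,d=manip.snapshot("scene");crop(p,220,90,120,110,6,"pics/p2s.png")
p,d=manip.snapshot("top");crop(p,270,110,120,100,6,"pics/p2t.png")
s=manip.sense();print(s['tcp_pos'],s['force'])
```

```text
[ 0.66320691 -0.01943309  0.1869918 ] [0.53292573 0.04278534 0.24587494]
```

View pics/p2s.png

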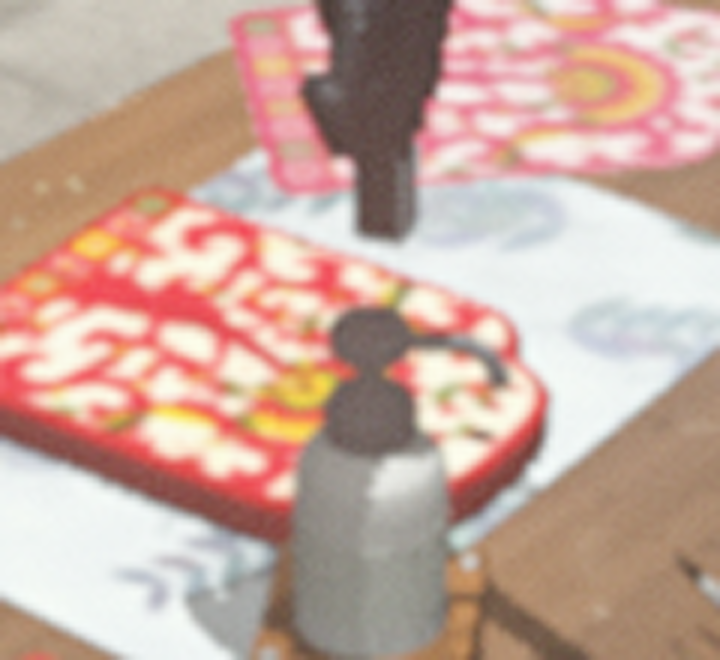

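View pics/p2t.png

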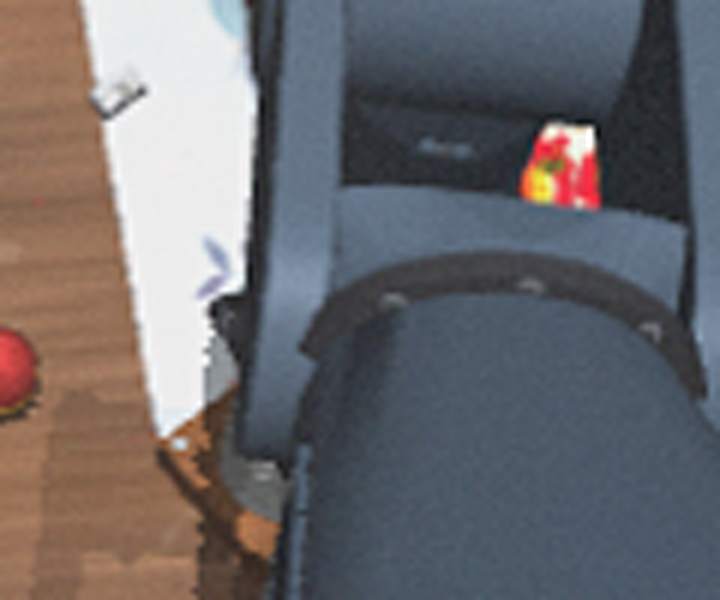

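Run:
```python
from h import *
print(proj("scene",[[.6632,-.0194,.176],[.6632,-.0194,.170],[.667,-.018,.170],[.670,-.021,.17],[.663,-.0126,.17]]))
```

```text
[[283.20120188 141.34107547]
 [283.19773687 143.58796714]
 [281.52954353 143.23731026]
 [281.41539436 142.22474498]
 [281.2713827  144.84998144]]
```

Run:
```python
from h import *
p,d=manip.snapshot("scene");P=cloud("scene",d)
np.set_printoptions(precision=3,suppress=True)
for v in range(110,150,3): print(v,P[v,280],P[v,283],P[v,286])
print(manip.sense()['tcp_pos'])
crop(p,220,90,120,110,6,"pics/p3s.png")
```

```text
110 [0.629 0.029 0.289] [0.634 0.014 0.281] [ 0.648 -0.011  0.265]
113 [0.637 0.02  0.275] [0.635 0.014 0.273] [ 0.648 -0.011  0.258]
116 [0.645 0.012 0.262] [0.639 0.009 0.263] [ 0.65  -0.014  0.249]
119 [ 0.66  -0.006  0.241] [ 0.654 -0.008  0.242] [ 0.652 -0.016  0.239]
122 [ 0.66  -0.005  0.234] [ 0.653 -0.007  0.236] [ 0.651 -0.015  0.233]
125 [ 0.662 -0.007  0.225] [ 0.653 -0.007  0.228] [ 0.65  -0.014  0.226]
128 [ 0.662 -0.008  0.216] [ 0.655 -0.009  0.219] [ 0.652 -0.016  0.217]
131 [ 0.89  -0.264 -0.001] [ 0.883 -0.269 -0.   ] [ 0.876 -0.274  0.   ]
134 [ 0.851 -0.219  0.026] [ 0.871 -0.255  0.001] [ 0.87  -0.267 -0.004]
137 [ 0.843 -0.21   0.024] [ 0.837 -0.217  0.022] [ 0.829 -0.22   0.024]
140 [ 0.83  -0.195  0.026] [ 0.827 -0.205  0.023] [ 0.819 -0.209  0.024]
143 [ 0.673 -0.019  0.168] [ 0.667 -0.023  0.168] [ 0.662 -0.028  0.168]
146 [ 0.664 -0.01   0.168] [ 0.657 -0.012  0.17 ] [ 0.654 -0.019  0.167]
149 [ 0.66  -0.005  0.164] [ 0.654 -0.009  0.164] [ 0.653 -0.018  0.16 ]
[ 0.663 -0.019  0.187]
```

Emit:
{"api": "move_arm", "payload": {
  "deltas": [
    [0.004,0,0.005,0,0],
    [0.008,0,0.01,0,0],
    [0.008,0,0.015,0,0],
    [0.008,0,0.02,0,0],
    [0.008,0,0.025,0,0],
    [0.008,0,0.03,0,0],
    [0.008,0,0.03,0,0],
    [0.008,0,0.03,0,0]
  ]
}}

```text
t: 3.68
tcp_pos: [0.6663, -0.0179, 0.1738]
tool_rot: [0.977, 0.212, -0.0, -0.0]
force: [0.7, 0.2, -0.1]
finger_gap: 0.003
```

Emit:
{"api": "move_arm", "payload": {
  "deltas": [
    [0,0,0.01,0,0],
    [0,0,0.02,0,0],
    [0,0,0.03,0,0],
    [0,0,0.04,0,0],
    [0,0,0.05,0,0],
    [0,0,0.06,0,0],
    [0,0,0.06,0,0],
    [0,0,0.06,0,0]
  ]
}}

```text
t: 4.35
tcp_pos: [0.6662, -0.0179, 0.1496]
tool_rot: [0.977, 0.212, -0.0, -0.0]
force: [0.3, -0.1, 0.1]
finger_gap: 0.002
```

Run:
```python
from h import *
p,d=manip.snapshot("scene");P=cloud("scene",d)
np.set_printoptions(precision=3,suppress=True)
for v in range(125,156,2): print(v,P[v,280],P[v,283],P[v,286])
s=manip.sense();print(s['tcp_pos'],s['force'])
crop(p,220,90,120,110,6,"pics/p4s.png")
```

```text
125 [0.634 0.025 0.25 ] [ 0.651 -0.004  0.23 ] [ 0.652 -0.016  0.224]
127 [0.637 0.021 0.242] [0.645 0.002 0.23 ] [ 0.651 -0.015  0.22 ]
129 [0.641 0.016 0.233] [0.644 0.003 0.226] [ 0.651 -0.015  0.215]
131 [0.646 0.01  0.223] [0.644 0.003 0.221] [ 0.653 -0.017  0.209]
133 [ 0.664 -0.01   0.202] [ 0.655 -0.01   0.206] [ 0.654 -0.019  0.202]
135 [ 0.659 -0.004  0.201] [ 0.655 -0.01   0.2  ] [ 0.654 -0.019  0.197]
137 [ 0.665 -0.01   0.191] [ 0.655 -0.01   0.195] [ 0.654 -0.018  0.192]
139 [ 0.665 -0.011  0.186] [ 0.655 -0.01   0.19 ] [ 0.656 -0.021  0.184]
141 [ 0.66  -0.004  0.186] [ 0.656 -0.011  0.184] [ 0.658 -0.023  0.177]
143 [ 0.663 -0.008  0.177] [ 0.654 -0.008  0.181] [ 0.664 -0.029  0.167]
145 [ 0.668 -0.014  0.167] [ 0.662 -0.017  0.168] [ 0.659 -0.024  0.166]
147 [ 0.662 -0.007  0.167] [ 0.658 -0.013  0.166] [ 0.654 -0.018  0.166]
149 [ 0.66  -0.005  0.164] [ 0.655 -0.009  0.164] [ 0.652 -0.016  0.162]
151 [ 0.662 -0.007  0.156] [ 0.657 -0.012  0.157] [ 0.785 -0.169  0.022]
153 [ 0.668 -0.014  0.145] [ 0.665 -0.021  0.143] [ 0.777 -0.161  0.023]
155 [ 0.665 -0.01   0.143] [ 0.662 -0.018  0.14 ] [ 0.661 -0.027  0.136]
[ 0.666 -0.018  0.15 ] [0.267 0.124 0.243]
```

View pics/p4s.png

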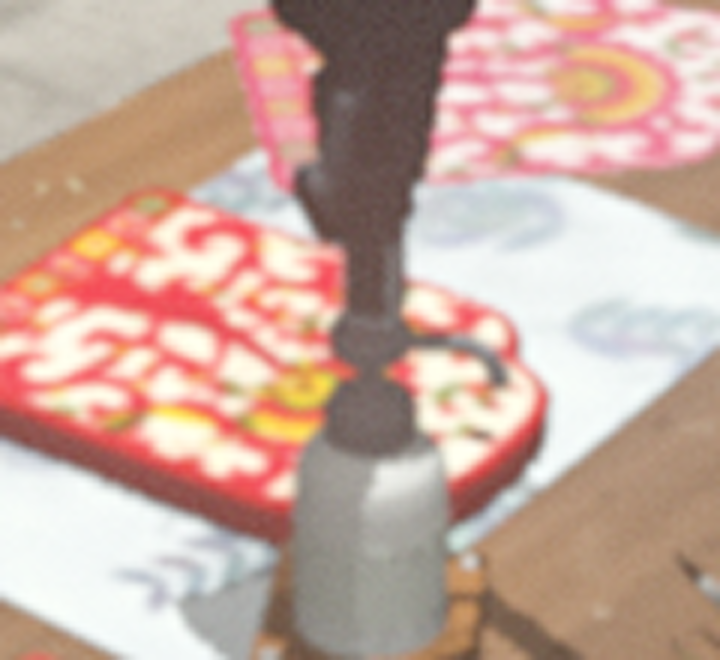

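Emit:
{"api": "move_arm", "payload": {
  "deltas": [
    [0,0,0.008,0,0],
    [0,0,0.016,0,0],
    [0,0,0.02,0,0],
    [0,0,0.024,0,0],
    [0,0,0.028,0,0],
    [0,0,0.03,0,0],
    [0,0,0.03,0,0],
    [0,0,0.03,0,0]
  ]
}}

```text
t: 5.07
tcp_pos: [0.6669, -0.018, 0.1386]
tool_rot: [0.977, 0.212, 0.001, 0.0]
force: [0.4, 0.2, 3.2]
finger_gap: 0.001
```

Emit:
{"api": "move_arm", "payload": {
  "deltas": [
    [0,0,0.005,0,0],
    [0,0,0.01,0,0],
    [0,0,0.015,0,0],
    [0,0,0.018,0,0],
    [0,0,0.018,0,0],
    [0,0,0.018,0,0],
    [0,0,0.018,0,0],
    [0,0,0.018,0,0]
  ]
}}

```text
t: 5.73
tcp_pos: [0.6671, -0.0181, 0.1344]
tool_rot: [0.977, 0.212, 0.001, 0.001]
force: [-3.8, 0.5, 17.9]
finger_gap: -0.001
```

Run:
```python
from station import manip
s=manip.sense();print(s['tcp_pos'],s['force'])
```

```text
[ 0.66713442 -0.01811196  0.13440981] [-3.81092101  0.46386    17.93958328]
```

Emit:
{"api": "move_arm", "payload": {
  "deltas": [
    [0,0,-0.04,0,0],
    [0,0,-0.1,0,0],
    [0,0,-0.15,0,0],
    [-0.05,-0.07,-0.15,-0.2,0],
    [-0.12,-0.16,-0.15,-0.4,50],
    [-0.18,-0.245,-0.15,-0.6,100],
    [-0.24,-0.325,-0.15,-0.8,100],
    [-0.3,-0.405,-0.15,-1.0,100]
  ]
}}

```text
t: 6.4
tcp_pos: [0.4875, 0.0804, 0.1898]
tool_rot: [0.894, 0.449, -0.001, -0.001]
force: [0.7, 0.8, 0.6]
finger_gap: 0.565
```

Run:
```python
from h import *
from scipy.spatial.transform import Rotation as R
s=manip.sense();M=R.from_quat(s['tool_rot']).as_matrix();print(s['tcp_pos'],M[:,0],np.degrees(np.arctan2(M[1,0],M[0,0])),s['force'],s['q'])
p,d=manip.snapshot("scene");crop(p,220,90,120,110,6,"pics/p5s.png");P=cloud("scene",d);q=P[(abs(P[...,0]-.667)<.03)&(abs(P[...,1]+.018)<.03)&(P[...,2]>.155)&(P[...,2]<.19)];print(np.percentile(q[:,2],[50,90,99]))
```

```text
[0.48752456 0.08037954 0.18980345] [ 0.59692121  0.80229846 -0.00150084] 53.350239709887504 [0.72255426 0.77326185 0.57150981] [-6.33063223e-02  3.76778767e-01  1.77082192e+00  2.26749287e-04
  9.97038952e-01  5.76231292e-01]
[0.16527764 0.16870864 0.17012311]
```

View pics/p5s.png

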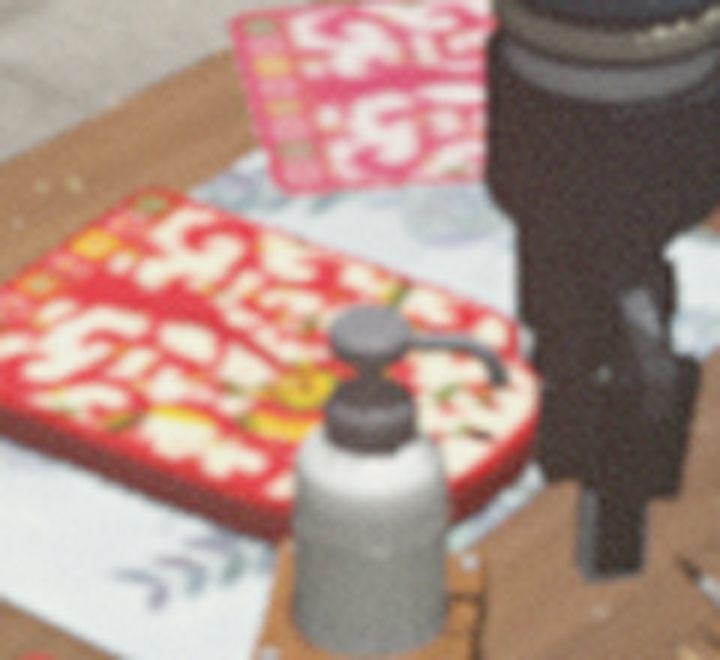

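Emit:
{"api": "move_arm", "payload": {
  "deltas": [
    [-0.005,-0.05,0.05,-0.25,100],
    [-0.01,-0.1,0.1,-0.5,100],
    [-0.01,-0.1,0.16,-0.75,100],
    [-0.01,-0.1,0.22,-1,100],
    [-0.01,-0.1,0.27,-1,100],
    [-0.01,-0.1,0.3,-1,100],
    [-0.01,-0.1,0.3,-1,100],
    [-0.01,-0.1,0.3,-1,100]
  ]
}}

```text
t: 7.12
tcp_pos: [0.4552, 0.1004, 0.0699]
tool_rot: [0.756, 0.654, -0.001, -0.001]
force: [0.4, 0.2, 0.1]
finger_gap: 0.998
```

```bash
cat >> h.py <<'E'
from scipy.spatial.transform import Rotation as R
np.set_printoptions(precision=4,suppress=True)
def st():
    s=manip.sense();M=R.from_quat(s['tool_rot']).as_matrix();print('t',round(s['t'],2),s['tcp_pos'],'yaw',round(np.degrees(np.arctan2(M[1,0],M[0,0])),2),'F',s['force'],'T',s['ft_torque'],'gap',s['finger_gap']);return s,M
def to(w):
    s,M=st();d=M.T@(np.array(w)-s['tcp_pos']);print('units',d/.4)
E
python3 - <<'E'
from h import *
st()
p,d=manip.snapshot("scene");crop(p,250,180,140,120,5.5,"pics/p6s.png");P=cloud("scene",d)
q=P[(abs(P[...,0]-.453)<.08)&(abs(P[...,1]-.10)<.08)&(P[...,2]>.045)&(P[...,2]<.13)]
print(np.percentile(q[:,2],[0,1,2,5,10]))
E
```

```text
t 7.12 [0.4552 0.1004 0.0699] yaw 81.73 F [0.4321 0.209  0.0601] T [ 0.0381 -0.0016 -0.0397] gap 0.9984062471808742
[0.0457 0.046  0.0472 0.0486 0.0509]
```

View pics/p6s.png

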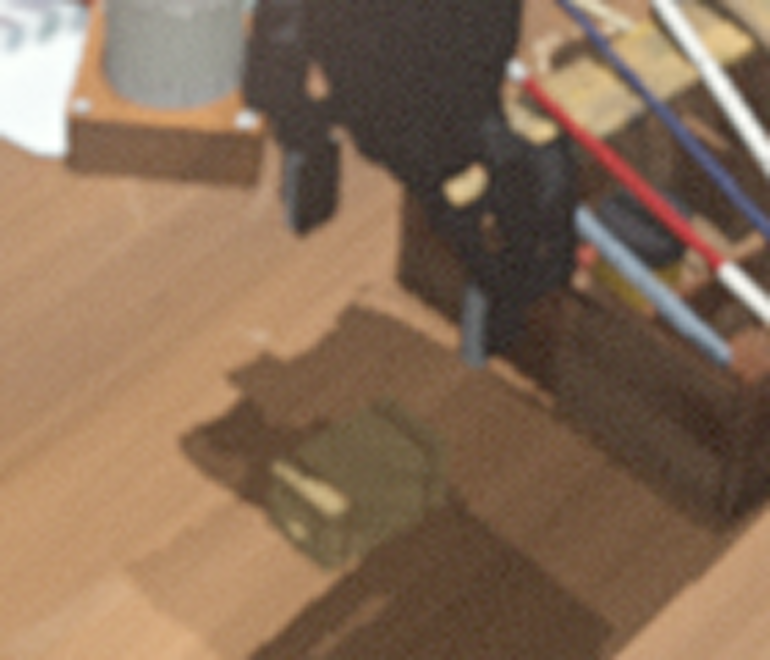

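Run:
```python
from h import *
p,d=manip.snapshot("scene");P=cloud("scene",d)
for u in(302,304,306,308,310): print(u,[P[v,u] for v in(216,218,220)])
for u in(334,336,337): print(u,[P[v,u] for v in(240,242,244)])
```

```text
302 [array([0.5025, 0.1054, 0.1252]), array([0.4999, 0.1085, 0.1233]), array([0.4999, 0.1083, 0.1179])]
304 [array([0.498 , 0.1046, 0.1272]), array([0.4984, 0.1039, 0.1213]), array([0.498 , 0.1041, 0.1162])]
306 [array([0.4987, 0.0972, 0.1221]), array([0.4993, 0.0962, 0.1158]), array([0.499 , 0.0963, 0.1106])]
308 [array([0.4963, 0.0937, 0.1212]), array([0.4979, 0.0913, 0.1134]), array([0.4968, 0.0925, 0.1094])]
310 [array([0.4945, 0.0893, 0.1194]), array([0.4984, 0.084 , 0.1085]), array([ 0.5728, -0.013 , -0.0024])]
334 [array([0.412 , 0.1177, 0.1233]), array([0.4102, 0.1198, 0.1207]), array([0.4097, 0.1199, 0.1158])]
336 [array([0.4071, 0.1181, 0.1266]), array([0.4076, 0.1167, 0.1201]), array([0.4055, 0.1192, 0.1179])]
337 [array([0.4065, 0.1156, 0.1253]), array([0.4061, 0.1156, 0.1202]), array([0.4066, 0.1142, 0.1137])]
```

Emit:
{"api": "move_arm", "payload": {
  "deltas": [
    [0,-0.004,0.03,0,100],
    [0,-0.004,0.07,0,100],
    [0,-0.004,0.11,0,100],
    [0,-0.004,0.15,0,100],
    [0,-0.004,0.18,0,100],
    [0,-0.004,0.19,0,100],
    [0,-0.004,0.19,0,100],
    [0,-0.004,0.19,0,100]
  ]
}}

```text
t: 7.88
tcp_pos: [0.4553, 0.1006, -0.0044]
tool_rot: [0.756, 0.654, 0.0, 0.0]
force: [-0.1, -0.2, -0.6]
finger_gap: 0.997
```

Run:
```python
from h import *
st()
p,d=manip.snapshot("scene");crop(p,250,180,140,120,5.5,"pics/p7s.png")
p,d=manip.snapshot("top");crop(p,220,210,120,100,6,"pics/p7t.png")
```

```text
t 7.88 [ 0.4553  0.1006 -0.0044] yaw 81.75 F [-0.1309 -0.2103 -0.5853] T [-0.0049  0.0088 -0.0189] gap 0.9973218856980175
```

View pics/p7s.png

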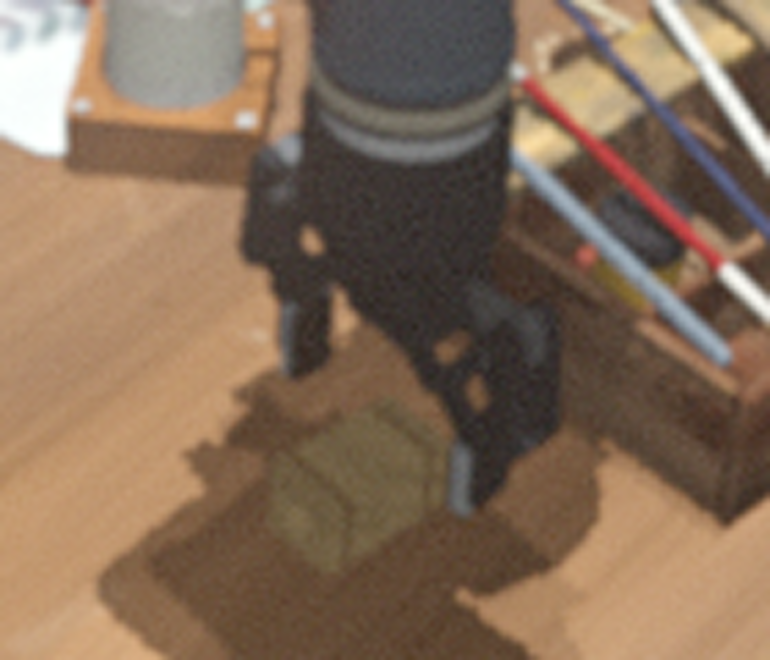

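Emit:
{"api": "move_arm", "payload": {
  "deltas": [
    [0,0,0.015,0,100],
    [0,0,0.03,0,100],
    [0,0,0.045,0,100],
    [0,0,0.055,0,100],
    [0,0,0.055,0,100],
    [0,0,0.055,0,60],
    [0,0,0.055,0,20],
    [0,0,0.055,0,20]
  ],
  "force": 40
}}

```text
t: 8.65
tcp_pos: [0.4547, 0.1007, -0.027]
tool_rot: [0.756, 0.654, 0.0, 0.0]
force: [0.7, 0.2, 0.1]
finger_gap: 0.605
```

Emit:
{"api": "move_arm", "payload": {
  "deltas": [
    [0,0,0,0,10],
    [0,0,0,0,0],
    [0,0,0,0,0],
    [0,0,0,0,0],
    [0,0,-0.05,0,0],
    [0,0,-0.1,0,0],
    [0,0,-0.15,0,0],
    [0,0,-0.15,0,0]
  ],
  "force": 40
}}

```text
t: 9.32
tcp_pos: [0.4565, 0.1007, 0.0357]
tool_rot: [0.756, 0.654, 0.002, 0.002]
force: [0.8, 0.6, -0.3]
finger_gap: 0.392
```

Run:
```python
from h import *
st()
p,d=manip.snapshot("scene");crop(p,250,160,140,120,5.5,"pics/p8s.png")
p,d=manip.snapshot("top");crop(p,220,190,120,100,6,"pics/p8t.png")
```

```text
t 9.32 [0.4565 0.1007 0.0357] yaw 81.76 F [ 0.8127  0.6422 -0.3108] T [-0.0276 -0.0109 -0.018 ] gap 0.3921678814535119
```

View pics/p8s.png

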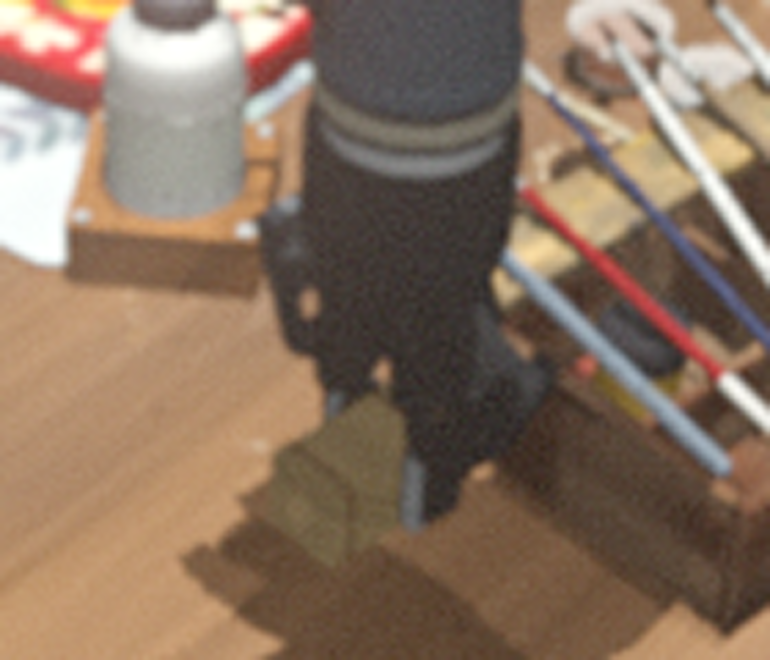

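View pics/p8t.png

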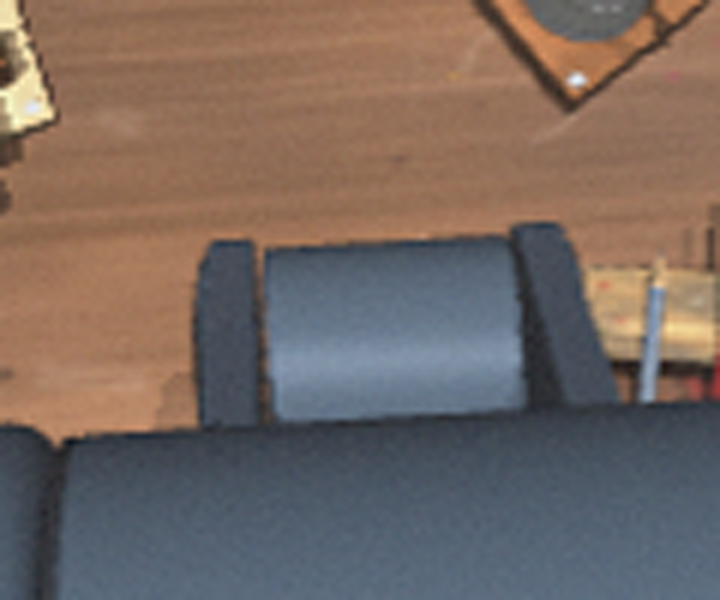

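Emit:
{"api": "move_arm", "payload": {
  "deltas": [
    [0.05,0.01,-0.02,0.1,0],
    [0.1,0.025,-0.04,0.25,0],
    [0.16,0.04,-0.04,0.4,0],
    [0.22,0.055,-0.04,0.55,0],
    [0.28,0.07,-0.04,0.7,0],
    [0.33,0.085,-0.04,0.85,0],
    [0.37,0.095,-0.04,1,0],
    [0.388,0.098,-0.04,1,0]
  ]
}}

```text
t: 10.08
tcp_pos: [0.5162, 0.2504, 0.0476]
tool_rot: [0.894, 0.447, -0.0, -0.0]
force: [-0.2, 0.2, 0.4]
finger_gap: 0.391
```

Emit:
{"api": "move_arm", "payload": {
  "deltas": [
    [0,0,0,0.2,0],
    [0,0,0,0.4,0],
    [0,0,0,0.6,0],
    [0,0,0,0.8,0],
    [0,0,0,1,0],
    [0,0,0,1,0],
    [0,0,0,1,0],
    [0,0,0,1,0]
  ]
}}

```text
t: 10.75
tcp_pos: [0.5151, 0.2482, 0.0483]
tool_rot: [0.977, 0.213, -0.001, 0.0]
force: [-0.9, -1.0, -0.7]
finger_gap: 0.391
```

Run:
```python
from h import *
to([.5175,.2488,.011])
```

```text
t 10.75 [0.5151 0.2482 0.0483] yaw 24.6 F [-0.8853 -1.034  -0.7409] T [ 0.0086 -0.0166 -0.0005] gap 0.39099752898774875
units [0.0061 0.0011 0.0932]
```

Emit:
{"api": "move_arm", "payload": {
  "deltas": [
    [0,0,0.03,0.15,0],
    [0,0,0.06,0.307,0],
    [0,0,0.093,0.307,0],
    [0,0,0.093,0.307,0],
    [0,0,0.093,0.307,0],
    [0,0,0.093,0.307,0],
    [0,0,0.093,0.307,0],
    [0,0,0.093,0.307,0]
  ]
}}

```text
t: 11.42
tcp_pos: [0.5163, 0.2488, 0.0125]
tool_rot: [0.991, 0.136, 0.001, -0.0]
force: [0.5, -0.6, 0.4]
finger_gap: 0.389
```

Run:
```python
from h import *
st()
p,d=manip.snapshot("scene");np.savez("pics/s9.npz",p=p,d=d);crop(p,150,190,130,110,6,"pics/p9s.png")
p,d=manip.snapshot("top");np.savez("pics/t9.npz",p=p,d=d);crop(p,170,170,100,90,7,"pics/p9t.png")
```

```text
t 11.42 [0.5163 0.2488 0.0125] yaw 15.68 F [ 0.4628 -0.6176  0.3696] T [-0.0169  0.0138  0.0002] gap 0.3889618131354828
```

View pics/p9s.png

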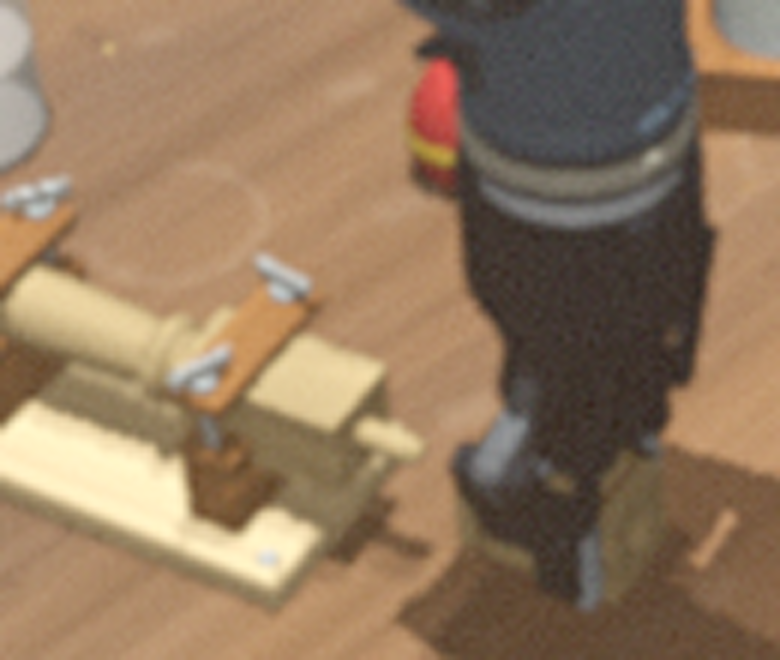

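View pics/p9t.png

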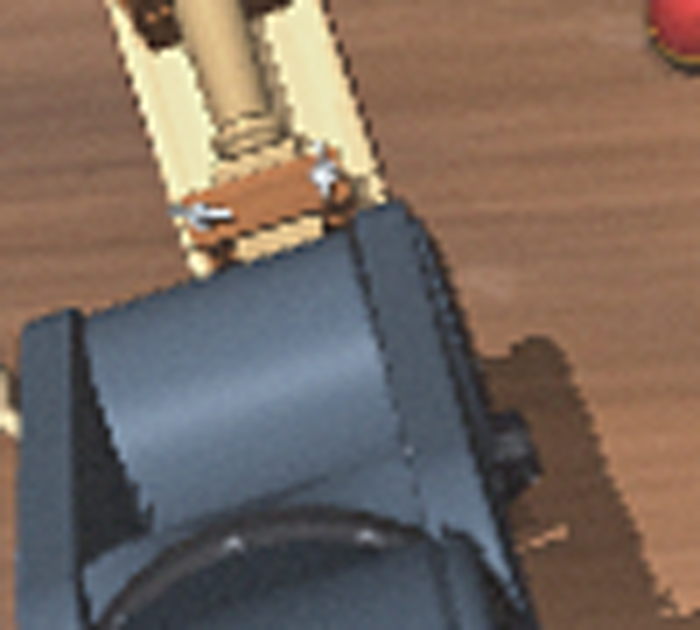

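```bash
cat >> h.py <<'E'
def footbox(c,ux,pitch=0):
    ux=np.array([ux[0],ux[1],0]);ux/=np.linalg.norm(ux);uy=np.cross([0,0,1],ux);a=np.cos(pitch)*ux+np.sin(pitch)*np.array([0,0,1.]);b=np.cross(a,uy)
    return np.array([np.array(c)+i*.03*a+j*.017*uy+k*.017*b for i in(-1,1) for j in(-1,1) for k in(-1,1)])
def draw(img,n,pts,x,y,w,h,s,name,extra=[]):
    o=cv2.resize(np.ascontiguousarray(img[y:y+h,x:x+w,::-1]),None,fx=s,fy=s,interpolation=cv2.INTER_CUBIC)
    q=((proj(n,pts)-[x,y]+.5)*s-.5).astype(int)
    for a in range(8):
        for b in range(a+1,8):
            if bin(a^b).count("1")==1: cv2.line(o,tuple(map(int,q[a])),tuple(map(int,q[b])),(0,255,0),1)
    for e in extra:
        r=((proj(n,[e])[0]-[x,y]+.5)*s-.5).astype(int);cv2.circle(o,tuple(map(int,r)),4,(255,0,255),-1)
    cv2.imwrite(name,o)
E
python3 - <<'E'
from h import *
a=np.radians(15.7);u=np.array([np.cos(a),np.sin(a),0])
t=np.array([.5163,.2488,.0125]);c=t+.0148*u+[0,0,.045];print(c)
z=np.load("pics/s9.npz")
draw(z['p'],"scene",footbox(c,u),150,190,130,110,6,"pics/p9d.png",[[.580,.2665,.056]])
E
```

```text
[0.5305 0.2528 0.0575]
```

View pics/p9d.png

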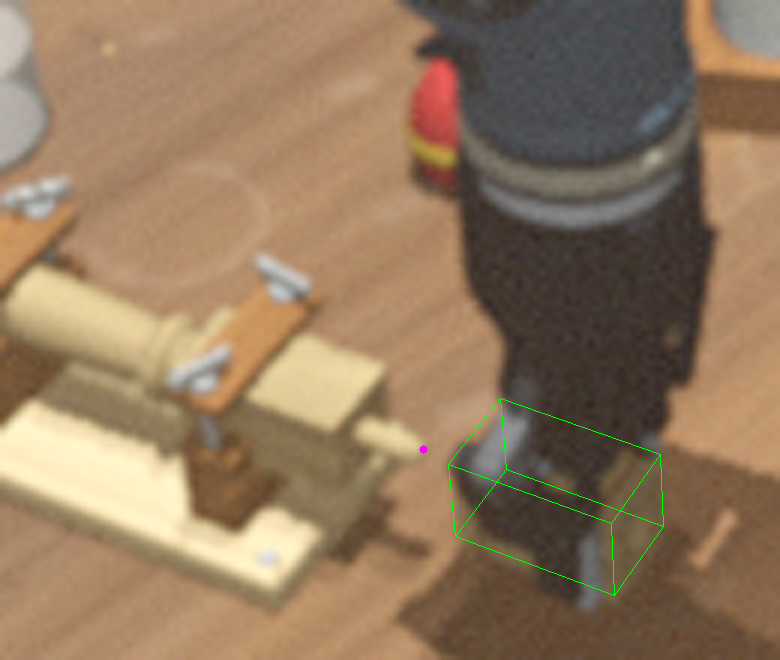

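Emit:
{"api": "move_arm", "payload": {
  "deltas": [
    [0.01,0,0.004,0,0],
    [0.02,0,0.004,0,0],
    [0.03,0,0.004,0,0],
    [0.04,0,0.004,0,0],
    [0.05,0,0.004,0,0],
    [0.06,0,0.004,0,0],
    [0.07,0,0.004,0,0],
    [0.07,0,0.004,0,0]
  ]
}}

```text
t: 12.18
tcp_pos: [0.5414, 0.2559, 0.0102]
tool_rot: [0.991, 0.136, -0.002, 0.0]
force: [-4.3, -1.2, 4.1]
finger_gap: 0.39
```

Run:
```python
from h import *
st()
p,d=manip.snapshot("scene");np.savez("pics/s10.npz",p=p,d=d);crop(p,150,190,130,110,6,"pics/p10s.png")
```

```text
t 12.18 [0.5414 0.2559 0.0102] yaw 15.67 F [-4.2826 -1.2004  4.0804] T [-0.0864  0.4012 -0.0413] gap 0.3902017738543591
```

View pics/p10s.png

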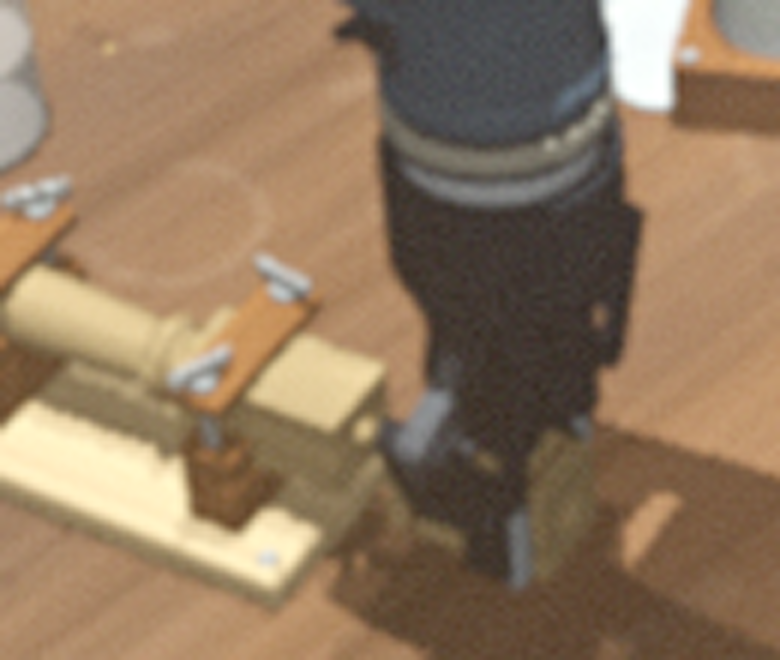

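Emit:
{"api": "move_arm", "payload": {
  "deltas": [
    [0,0,-0.002,0,0],
    [0,0,-0.004,0,0],
    [0,0,-0.006,0,0],
    [0,0,-0.006,0,0],
    [0,0,-0.006,0,0],
    [0,0,-0.006,0,0],
    [0,0,-0.006,0,0],
    [0,0,-0.006,0,0]
  ]
}}

```text
t: 12.9
tcp_pos: [0.5427, 0.2562, 0.0125]
tool_rot: [0.991, 0.136, 0.0, -0.0]
force: [-0.1, 0.1, -0.4]
finger_gap: 0.392
```

Run:
```python
from h import *
st()
```

```text
t 12.9 [0.5427 0.2562 0.0125] yaw 15.66 F [-0.1076  0.1146 -0.3521] T [ 0.005   0.0242 -0.0091] gap 0.3921559230449543
```

Emit:
{"api": "move_arm", "payload": {
  "deltas": [
    [0.004,0,0,0,0],
    [0.008,0,0,0,0],
    [0.012,0,0,0,0],
    [0.015,0,0,0,0],
    [0.018,0,0,0,0],
    [0.02,0,0,0,0],
    [0.02,0,0,0,0],
    [0.02,0,0,0,0]
  ]
}}

```text
t: 13.57
tcp_pos: [0.5504, 0.2583, 0.0125]
tool_rot: [0.991, 0.136, -0.0, 0.0]
force: [0.3, -0.2, 0.0]
finger_gap: 0.391
```

Run:
```python
from h import *
st()
```

```text
t 13.57 [0.5504 0.2583 0.0125] yaw 15.66 F [ 0.3208 -0.1844  0.0233] T [-0.0008  0.0123  0.0197] gap 0.3911664554162418
```

Emit:
{"api": "move_arm", "payload": {
  "deltas": [
    [0.005,0,0,0,0],
    [0.01,0,0,0,0],
    [0.014,0,0,0,0],
    [0.018,0,0,0,0],
    [0.02,0,0,0,0],
    [0.022,0,0,0,0],
    [0.024,0,0,0,0],
    [0.026,0,0,0,0]
  ]
}}

```text
t: 14.23
tcp_pos: [0.5599, 0.261, 0.0124]
tool_rot: [0.991, 0.136, -0.001, 0.0]
force: [-2.0, -0.4, 1.2]
finger_gap: 0.392
```

Run:
```python
from h import *
st()
p,d=manip.snapshot("scene");np.savez("pics/s11.npz",p=p,d=d);crop(p,150,190,130,110,6,"pics/p11s.png")
```

```text
t 14.23 [0.5599 0.261  0.0124] yaw 15.65 F [-1.9555 -0.4121  1.209 ] T [-0.1051  0.203  -0.0014] gap 0.3921524509031825
```

View pics/p11s.png

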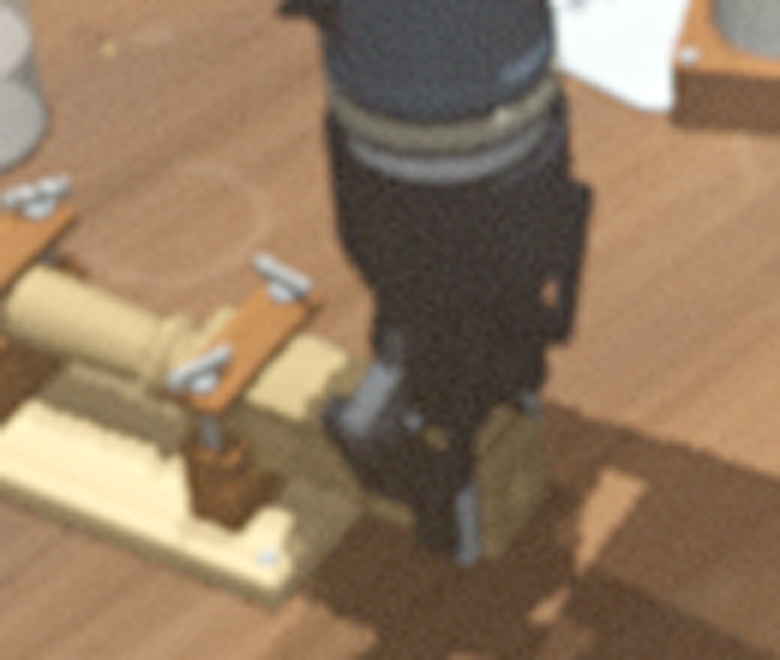

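Emit:
{"api": "move_arm", "payload": {
  "deltas": [
    [0.002,0,0,0,0],
    [0.004,0,0,0,0],
    [0.006,0,0,0,0],
    [0.008,0,0,0,0],
    [0.008,0,0,0,0],
    [0.008,0,0,0,0],
    [0.008,0,0,0,0],
    [0.008,0,0,0,0]
  ]
}}

```text
t: 14.95
tcp_pos: [0.5596, 0.261, 0.0119]
tool_rot: [0.991, 0.136, -0.004, 0.001]
force: [-6.9, -2.5, 3.5]
finger_gap: 0.397
```

Run:
```python
from h import *
st()
```

```text
t 14.95 [0.5596 0.261  0.0119] yaw 15.66 F [-6.9178 -2.466   3.4724] T [-0.3617  0.8201 -0.1063] gap 0.397075113906655
```

Emit:
{"api": "move_arm", "payload": {
  "deltas": [
    [-0.01,0,0,0,0],
    [-0.03,0,0,0,0],
    [-0.05,0,0,0,0],
    [-0.075,0,0,0,0],
    [-0.1,0,0,0,0],
    [-0.13,0,0,0,0],
    [-0.16,0,0,0,0],
    [-0.16,0,0,0,0]
  ]
}}

```text
t: 15.62
tcp_pos: [0.4983, 0.244, 0.0124]
tool_rot: [0.991, 0.136, -0.002, 0.0]
force: [-0.6, 0.1, 0.6]
finger_gap: 0.395
```

Emit:
{"api": "move_arm", "payload": {
  "deltas": [
    [0,0,-0.05,0,0],
    [0,0,-0.1,-0.25,0],
    [0,0,-0.15,-0.5,0],
    [0,0,-0.19,-0.75,0],
    [0,0,-0.19,-1,0],
    [0,0,-0.19,-1,0],
    [0,0,-0.19,-1,0],
    [0,0,-0.19,-1,0]
  ]
}}

```text
t: 16.28
tcp_pos: [0.5017, 0.2447, 0.0881]
tool_rot: [0.927, 0.376, -0.0, -0.0]
force: [0.2, 0.4, -1.1]
finger_gap: 0.394
```

Emit:
{"api": "move_arm", "payload": {
  "deltas": [
    [0,0,0,-0.15,0],
    [0,0,0,-0.3,0],
    [0,0,0,-0.45,0],
    [0,0,0,-0.6,0],
    [0,0,0,-0.75,0],
    [0,0,0,-0.9,0],
    [0,0,0,-1,0],
    [0,0,0,-1,0]
  ]
}}

```text
t: 16.95
tcp_pos: [0.5014, 0.2446, 0.0877]
tool_rot: [0.804, 0.594, -0.001, -0.0]
force: [0.1, 0.1, -0.1]
finger_gap: 0.395
```

Emit:
{"api": "move_arm", "payload": {
  "deltas": [
    [0,0,0,-0.15,0],
    [0,0,0,-0.3,0],
    [0,0,0,-0.45,0],
    [0,0,0,-0.6,0],
    [0,0,0,-0.75,0],
    [0,0,0,-0.9,0],
    [0,0,0,-1,0],
    [0,0,0,-1,0]
  ]
}}

```text
t: 17.62
tcp_pos: [0.5016, 0.2446, 0.088]
tool_rot: [0.633, 0.774, -0.0, -0.0]
force: [-0.1, 0.1, -1.1]
finger_gap: 0.389
```

Run:
```python
from h import *
to([.6092,.2292,.060])
p,d=manip.snapshot("scene");np.savez("pics/s12.npz",p=p,d=d);crop(p,180,150,150,120,5,"pics/p12s.png")
```

```text
t 17.62 [0.5016 0.2446 0.088 ] yaw 101.5 F [-0.0632  0.1482 -1.0617] T [ 0.0388 -0.0053 -0.0036] gap 0.3893308702856294
units [-0.0915  0.2559  0.0697]
```

View pics/p12s.png

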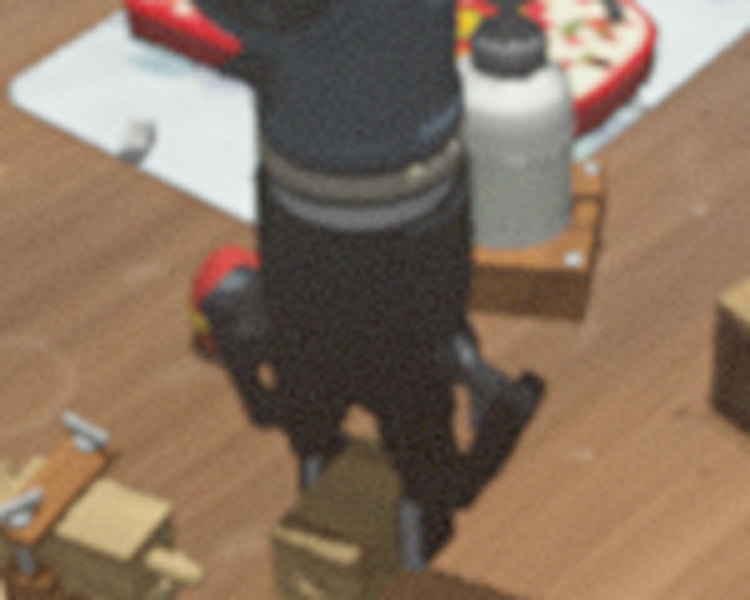

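Emit:
{"api": "move_arm", "payload": {
  "deltas": [
    [-0.07,-0.03,0.02,0,0],
    [-0.15,-0.065,0.06,0,0],
    [-0.221,-0.1,0.1,0,0],
    [-0.221,-0.1,0.15,0,0],
    [-0.221,-0.1,0.2,0,0],
    [-0.221,-0.1,0.24,0,0],
    [-0.221,-0.1,0.27,0,0],
    [-0.221,-0.1,0.27,0,0]
  ]
}}

```text
t: 18.33
tcp_pos: [0.479, 0.1497, -0.0217]
tool_rot: [0.633, 0.774, -0.002, -0.002]
force: [-0.2, 0.6, -0.5]
finger_gap: 0.393
```

Run:
```python
from h import *
st()
p,d=manip.snapshot("scene");np.savez("pics/s13.npz",p=p,d=d);crop(p,230,170,150,120,5,"pics/p13s.png")
```

```text
t 18.33 [ 0.479   0.1497 -0.0217] yaw 101.42 F [-0.1854  0.5691 -0.4646] T [-0.0016 -0.0264  0.0324] gap 0.3928874577593075
```

View pics/p13s.png

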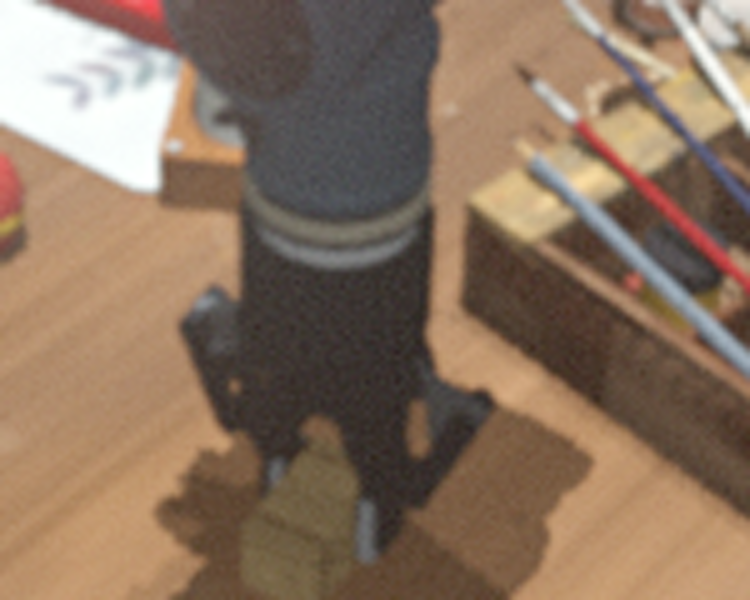

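Emit:
{"api": "move_arm", "payload": {
  "deltas": [
    [0,0,0.006,0,0],
    [0,0,0.012,0,0],
    [0,0,0.013,0,0],
    [0,0,0.013,0,30],
    [0,0,0.013,0,60],
    [0,0,0.013,0,80],
    [0,0,0.013,0,80],
    [0.04,0,0.013,0,80]
  ]
}}

```text
t: 19.05
tcp_pos: [0.4784, 0.1644, -0.0244]
tool_rot: [0.633, 0.774, 0.0, 0.001]
force: [-0.2, -0.2, 0.4]
finger_gap: 0.802
```

Emit:
{"api": "move_arm", "payload": {
  "deltas": [
    [0.02,0,0,0,80],
    [0.04,0,0,0,80],
    [0.04,0,0,0,60],
    [0.04,0,0,0,30],
    [0.04,0,0,0,0],
    [0.04,0,0,0,0],
    [0.04,0,0,0,0],
    [0.04,0,0,0,0]
  ],
  "force": 40
}}

```text
t: 19.72
tcp_pos: [0.4742, 0.1812, -0.0245]
tool_rot: [0.632, 0.775, 0.0, 0.0]
force: [-0.1, 0.7, 2.5]
finger_gap: 0.397
```

Run:
```python
from h import *
st()
```

```text
t 19.72 [ 0.4742  0.1812 -0.0245] yaw 101.57 F [-0.1135  0.7373  2.5402] T [ 0.1096  0.0107 -0.0377] gap 0.3971897174438414
```

Run:
```python
from h import *
print(plane("top",[(201,249),(160,224),(225,302)],.008))
to([.496,.243,.045])
```

```text
[[0.5182 0.3188 0.008 ]
 [0.5987 0.4329 0.008 ]
 [0.3683 0.2597 0.008 ]]
t 19.72 [ 0.4742  0.1812 -0.0245] yaw 101.57 F [-0.1135  0.7373  2.5402] T [ 0.1096  0.0107 -0.0377] gap 0.3971897174438414
units [ 0.1404  0.0843 -0.1738]
```

Emit:
{"api": "move_arm", "payload": {
  "deltas": [
    [0,0,-0.05,0,0],
    [0,0,-0.1,0,0],
    [0.03,0.02,-0.15,-0.15,0],
    [0.06,0.04,-0.175,-0.35,0],
    [0.09,0.06,-0.175,-0.55,0],
    [0.12,0.075,-0.175,-0.75,0],
    [0.14,0.084,-0.175,-1,0],
    [0.14,0.084,-0.175,-1,0]
  ]
}}

```text
t: 20.38
tcp_pos: [0.4963, 0.2442, 0.0453]
tool_rot: [0.419, 0.908, 0.001, 0.0]
force: [-0.1, -0.1, -0.1]
finger_gap: 0.396
```

Emit:
{"api": "move_arm", "payload": {
  "deltas": [
    [0,0,0,-0.15,0],
    [0,0,0,-0.3,0],
    [0,0,0,-0.45,0],
    [0,0,0,-0.6,0],
    [0,0,0,-0.75,0],
    [0,0,0,-0.9,0],
    [0,0,0,-1,0],
    [0,0,0,-1,0]
  ]
}}

```text
t: 21.05
tcp_pos: [0.4951, 0.2421, 0.0449]
tool_rot: [0.184, 0.983, -0.0, -0.001]
force: [0.0, -0.3, -0.3]
finger_gap: 0.39
```

Emit:
{"api": "move_arm", "payload": {
  "deltas": [
    [0,0,0,-0.15,0],
    [0,0,0,-0.3,0],
    [0,0,0,-0.45,0],
    [0,0,0,-0.6,0],
    [0,0,0,-0.75,0],
    [0,0,0,-0.9,0],
    [0,0,0,-1,0],
    [0,0,0,-1,0]
  ]
}}

```text
t: 21.72
tcp_pos: [0.4952, 0.2424, 0.045]
tool_rot: [-0.064, 0.998, -0.0, -0.001]
force: [0.2, -0.8, -0.8]
finger_gap: 0.394
```

Run:
```python
from h import *
to([.496,.243,-.0115])
p,d=manip.snapshot("scene");np.savez("pics/s14.npz",p=p,d=d);crop(p,170,170,150,120,5,"pics/p14s.png")
```

```text
t 21.72 [0.4952 0.2424 0.045 ] yaw -172.62 F [ 0.1929 -0.8383 -0.7951] T [-0.0362  0.0227 -0.0071] gap 0.39386601034887736
units [-0.0022  0.0012  0.1413]
```

View pics/p14s.png

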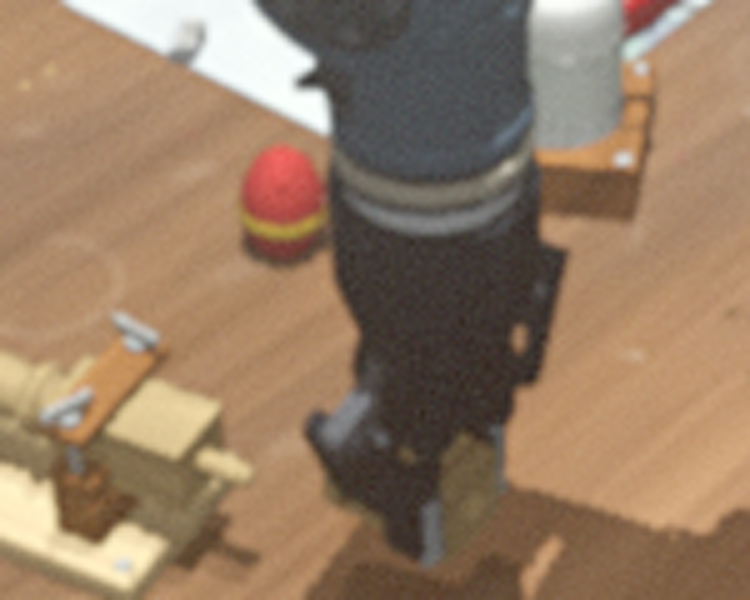

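Emit:
{"api": "move_arm", "payload": {
  "deltas": [
    [0,0,0.03,-0.15,0],
    [0,0,0.06,-0.288,0],
    [0,0,0.09,-0.288,0],
    [0,0,0.12,-0.288,0],
    [0,0,0.141,-0.288,0],
    [0,0,0.141,-0.288,0],
    [0,0,0.141,-0.288,0],
    [0,0,0.141,-0.288,0]
  ]
}}

```text
t: 22.43
tcp_pos: [0.4959, 0.2431, -0.011]
tool_rot: [-0.137, 0.991, 0.0, 0.0]
force: [0.4, -0.3, 0.8]
finger_gap: 0.391
```

Run:
```python
from h import *
to([.554,.2594,-.0115])
```

```text
t 22.43 [ 0.4959  0.2431 -0.011 ] yaw -164.25 F [ 0.4469 -0.2935  0.8063] T [-0.0087  0.0426 -0.0174] gap 0.3908852537739107
units [-0.1508 -0.0003  0.0013]
```

Emit:
{"api": "move_arm", "payload": {
  "deltas": [
    [-0.02,0,0.001,0,0],
    [-0.05,0,0.001,0,0],
    [-0.08,0,0.001,0,0],
    [-0.11,0,0.001,0,0],
    [-0.13,0,0.001,0,0],
    [-0.151,0,0.001,0,0],
    [-0.151,0,0.001,0,0],
    [-0.151,0,0.001,0,0]
  ],
  "force": 25
}}

```text
t: 23.1
tcp_pos: [0.5539, 0.2595, -0.0114]
tool_rot: [-0.137, 0.991, -0.0, 0.0]
force: [-0.2, 0.3, -0.6]
finger_gap: 0.39
```

Run:
```python
from h import *
s,M=st()
p,d=manip.snapshot("scene");np.savez("pics/s15.npz",p=p,d=d)
a=np.radians(15.66);u=np.array([np.cos(a),np.sin(a),0])
c=s['tcp_pos']+.017*u+[0,0,.0415]
draw(p,"scene",footbox(c,u),150,190,130,110,6,"pics/p15d.png",[[.581,.267,.056]])
```

```text
t 23.1 [ 0.5539  0.2595 -0.0114] yaw -164.21 F [-0.1535  0.2972 -0.6297] T [-0.0336  0.0499  0.049 ] gap 0.3896663332703247
```

View pics/p15d.png

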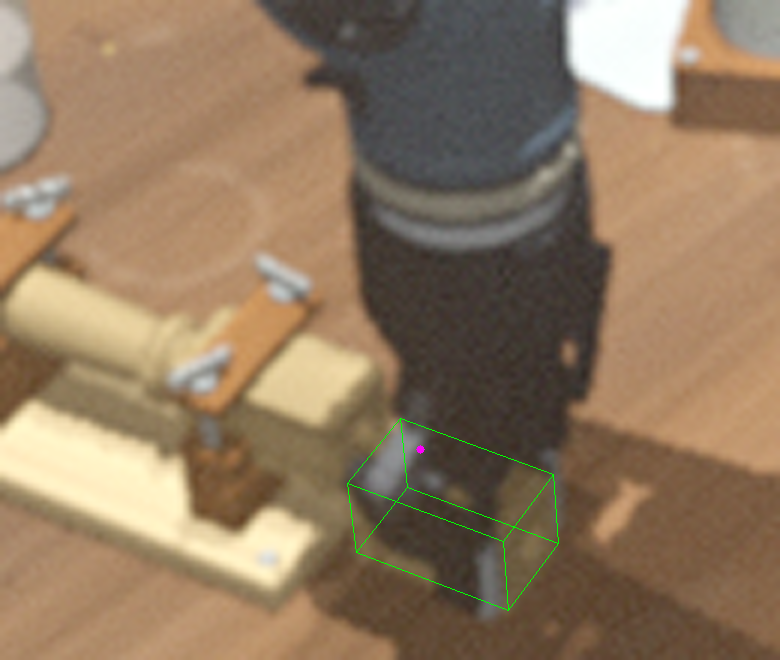

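Emit:
{"api": "move_arm", "payload": {
  "deltas": [
    [0.002,0,-0.01,0,0],
    [0.004,0,-0.02,0,0],
    [0.006,0,-0.028,0,0],
    [0.007,0,-0.036,0,0],
    [0.0075,0,-0.045,0,0],
    [0.0075,0,-0.0545,0,0],
    [0.0075,0,-0.0545,0,0],
    [0.0075,0,-0.0545,0,0]
  ],
  "force": 25
}}

```text
t: 23.82
tcp_pos: [0.5497, 0.2584, 0.0104]
tool_rot: [-0.137, 0.991, -0.0, -0.001]
force: [-1.8, -0.5, -6.6]
finger_gap: 0.393
```

Run:
```python
from h import *
s,M=st()
p,d=manip.snapshot("scene");np.savez("pics/s16.npz",p=p,d=d)
crop(p,150,190,130,110,6,"pics/p16.png")
```

```text
t 23.82 [0.5497 0.2584 0.0104] yaw -164.2 F [-1.7944 -0.4915 -6.5949] T [-0.03    0.509  -0.0028] gap 0.39298517988094694
```

View pics/p16.png

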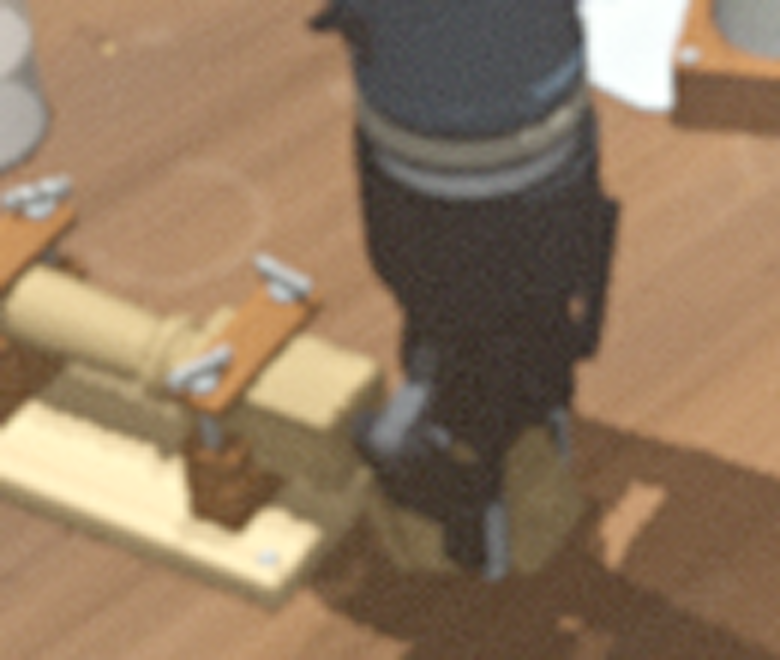

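Emit:
{"api": "move_arm", "payload": {
  "deltas": [
    [-0.001,0,-0.01,0,0],
    [-0.003,0,-0.02,0,0],
    [-0.006,0,-0.029,0,0],
    [-0.0125,0,-0.0385,0,0],
    [-0.017,0,-0.045,0,0],
    [-0.021,0,-0.05,0,0],
    [-0.0255,0,-0.0535,0,0],
    [-0.0255,0,-0.0535,0,0]
  ],
  "force": 25
}}

```text
t: 24.53
tcp_pos: [0.5593, 0.2611, 0.032]
tool_rot: [-0.138, 0.991, -0.0, -0.002]
force: [-6.2, -0.6, -5.6]
finger_gap: 0.395
```

Run:
```python
from h import *
s,M=st()
p,d=manip.snapshot("scene");np.savez("pics/s17.npz",p=p,d=d)
crop(p,150,190,130,110,6,"pics/p17.png")
```

```text
t 24.53 [0.5593 0.2611 0.032 ] yaw -164.19 F [-6.2019 -0.5973 -5.6005] T [-0.3146  1.1428  0.038 ] gap 0.3948624550186554
```

View pics/p17.png

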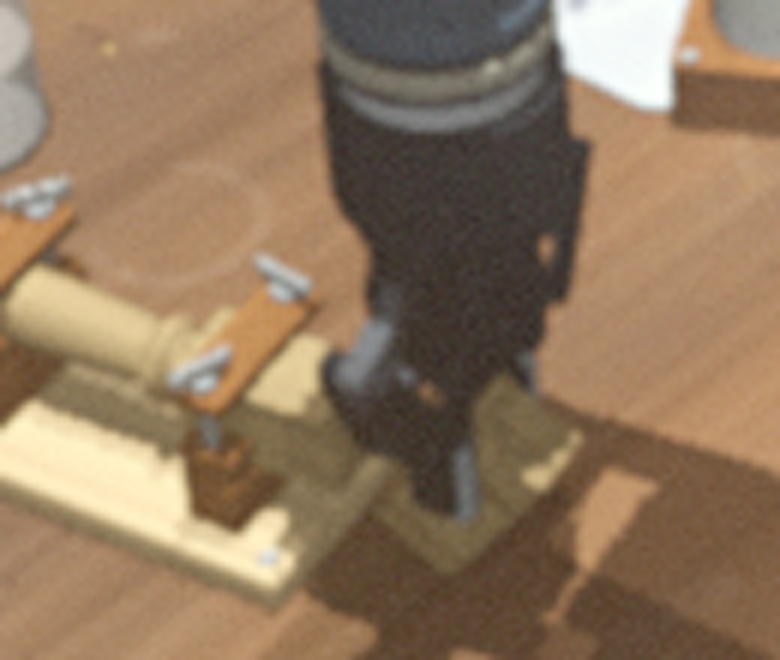

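Emit:
{"api": "move_arm", "payload": {
  "deltas": [
    [-0.003,0,-0.003,0,0],
    [-0.006,0,-0.006,0,0],
    [-0.01,0,-0.009,0,0],
    [-0.014,0,-0.012,0,0],
    [-0.018,0,-0.012,0,0],
    [-0.022,0,-0.012,0,0],
    [-0.022,0,-0.012,0,0],
    [-0.022,0,-0.012,0,0]
  ],
  "force": 25
}}

```text
t: 25.25
tcp_pos: [0.565, 0.2628, 0.0366]
tool_rot: [-0.138, 0.99, -0.001, -0.004]
force: [-10.1, -3.0, -1.6]
finger_gap: 0.394
```

Run:
```python
from h import *
s,M=st()
p,d=manip.snapshot("scene");np.savez("pics/s18.npz",p=p,d=d)
crop(p,150,190,130,110,6,"pics/p18.png")
```

```text
t 25.25 [0.565  0.2628 0.0366] yaw -164.18 F [-10.0709  -3.014   -1.6385] T [-0.5561  1.7307  0.0025] gap 0.3939080607743626
```

View pics/p18.png

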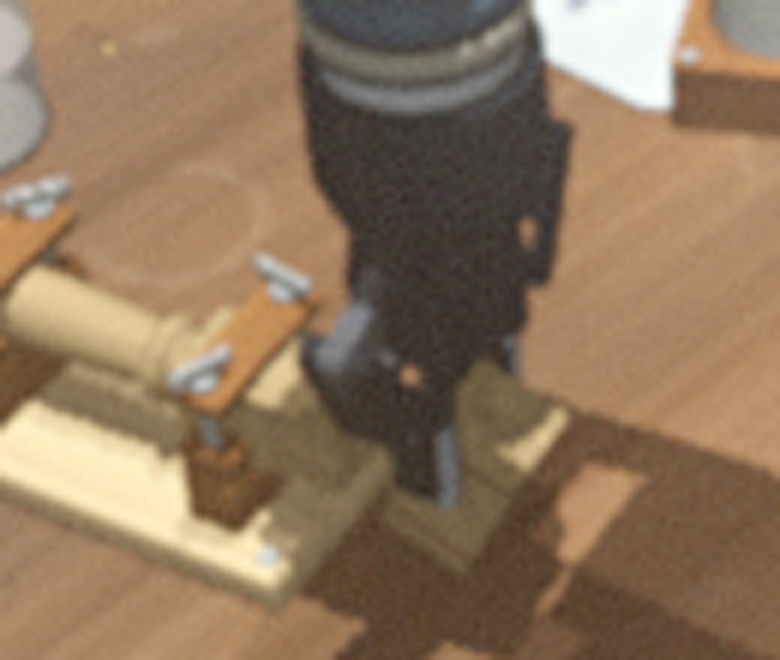

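```bash
cat >> h.py <<'E'
def facefit(P,poly):
    m=np.zeros(P.shape[:2],np.uint8);cv2.fillPoly(m,[np.int32(np.round(poly))],1)
    q=P[m>0];q=q[~np.isnan(q[:,0])];c=np.median(q,0);q=q[np.linalg.norm(q-c,axis=1)<.05]
    for _ in range(3):
        c=q.mean(0);w=np.linalg.svd(q-c)[2][2];r=abs((q-c)@w);q=q[r<max(.002,2*r.std())]
    return w if w[0]<0 else -w,c,len(q),r.std()
E
python3 - <<'E'
from h import *
z=np.load("pics/s18.npz");P=cloud("scene",z['d'])
f=lambda L:[(x/6+150,y/6+190) for x,y in L]
print(facefit(P,f([(480,385),(545,415),(480,520),(460,540),(465,460)])))
E
```

```text
(array([-0.6935, -0.6048, -0.3916]), array([0.5453, 0.2663, 0.0718]), 59, np.float64(0.001067880627510181))
```

Emit:
{"api": "move_arm", "payload": {
  "deltas": [
    [-0.003,0,0,0,0],
    [-0.006,0,0,0,0],
    [-0.009,0,0,0,0],
    [-0.012,0,0,0,0],
    [-0.014,0,0,0,0],
    [-0.016,0,0,0,0],
    [-0.016,0,0,0,0],
    [-0.016,0,0,0,0]
  ],
  "force": 25
}}

```text
t: 25.97
tcp_pos: [0.571, 0.2645, 0.0371]
tool_rot: [-0.138, 0.99, -0.001, -0.005]
force: [-10.9, -3.3, 0.3]
finger_gap: 0.391
```

Run:
```python
from h import *
s,M=st()
p,d=manip.snapshot("scene");np.savez("pics/s19.npz",p=p,d=d)
crop(p,150,190,130,110,6,"pics/p19.png")
```

```text
t 25.97 [0.571  0.2645 0.0371] yaw -164.17 F [-10.9213  -3.2547   0.2992] T [-0.6231  1.9369 -0.0094] gap 0.3908426063573513
```

View pics/p19.png

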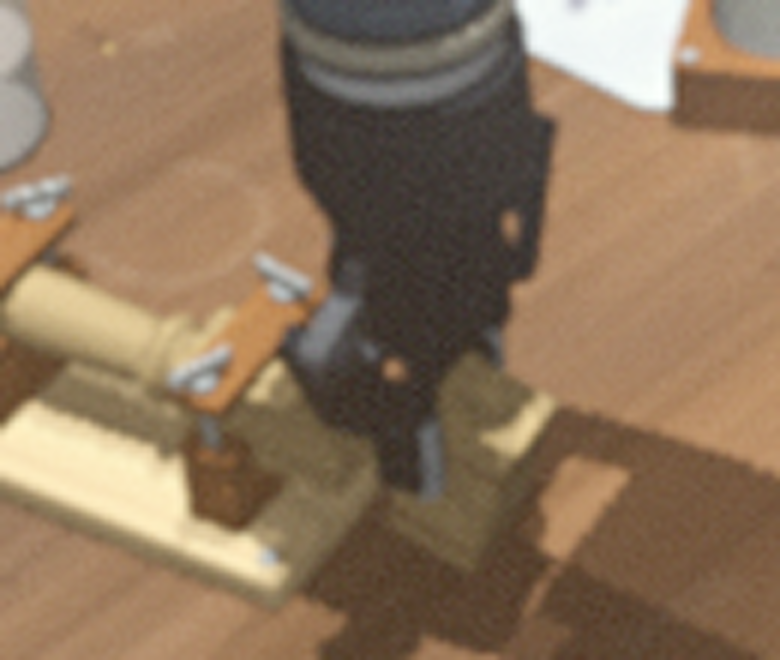

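Emit:
{"api": "move_arm", "payload": {
  "deltas": [
    [0.02,0,0,0,0],
    [0.05,0,0,0,0],
    [0.09,0,0,0,0],
    [0.13,0,0,0,0],
    [0.16,0,-0.04,0,0],
    [0.18,0,-0.1,0,0],
    [0.18,0,-0.16,0,0],
    [0.18,0,-0.22,0,0]
  ],
  "force": 40
}}

```text
t: 26.68
tcp_pos: [0.5098, 0.2469, 0.1281]
tool_rot: [-0.137, 0.991, 0.001, 0.005]
force: [0.4, 0.4, -0.1]
finger_gap: 0.39
```

Emit:
{"api": "move_arm", "payload": {
  "deltas": [
    [0,0,0,0,0],
    [0,0,0,0,0],
    [0,0,0,0,0],
    [0,0,0,0,0],
    [0,0,0,0,0],
    [0,0,0,0,0],
    [0,0,0,0,0],
    [0,0,0,0,0]
  ]
}}

```text
t: 27.35
tcp_pos: [0.5058, 0.2459, 0.1239]
tool_rot: [-0.137, 0.991, -0.0, -0.001]
force: [-0.8, 0.4, -0.2]
finger_gap: 0.389
```

Run:
```python
from h import *
s,M=st();print(M[:,2])
p,d=manip.snapshot("scene");np.savez("pics/s20.npz",p=p,d=d)
crop(p,180,120,130,130,6,"pics/p20.png")
p,d=manip.snapshot("top");np.savez("pics/t20.npz",p=p,d=d);crop(p,180,160,100,90,7,"pics/p20t.png")
```

```text
t 27.35 [0.5058 0.2459 0.1239] yaw -164.2 F [-0.7702  0.3734 -0.2239] T [0.0077 0.0764 0.0004] gap 0.3894745583921383
[-0.001  -0.0002 -1.    ]
```

View pics/p20.png

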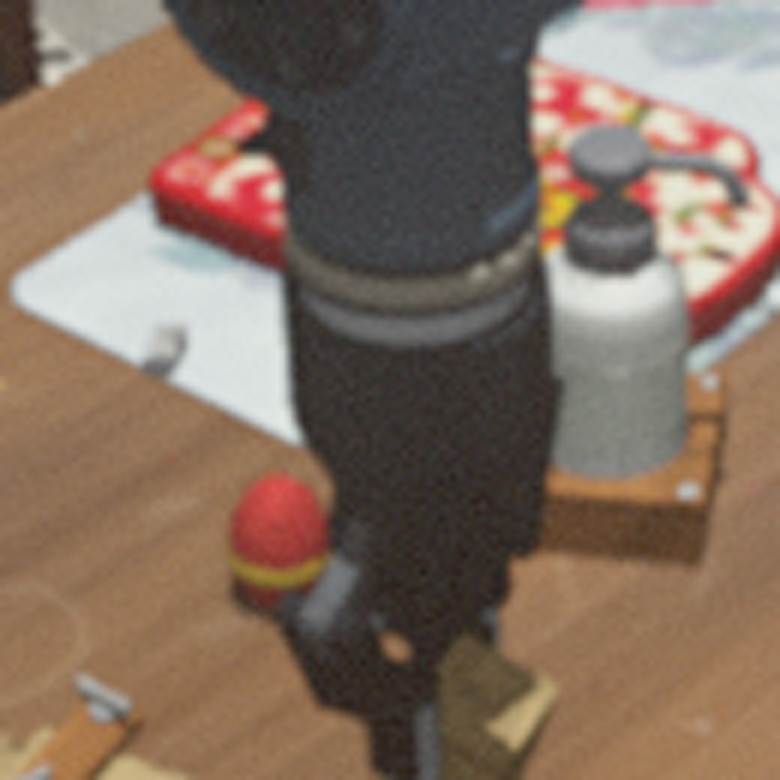

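```bash
cat >> h.py <<'E'
def foot_th(t,th,lb=.013,dz=.0445,e=.003,uang=15.8):
    # pivot at t+dz; bore end lb from pivot; foot x axis (to bore) direction: rotated up; theta 0 => bore along -u
    a=np.radians(uang);u=np.array([np.cos(a),np.sin(a),0]);th=np.radians(th);z=np.array([0,0,1.])
    ax=np.cos(th)*u-np.sin(th)*z      # toward felt end
    n=np.sin(th)*u+np.cos(th)*z       # 'top' face normal
    c=np.array(t)+[0,0,dz]+ax*(.03-lb)-n*e
    uy=np.cross(z,u)
    return np.array([c+i*.03*ax+j*.017*uy+k*.017*n for i in(-1,1) for j in(-1,1) for k in(-1,1)])
E
python3 - <<'E'
from h import *
z=np.load("pics/s20.npz");t=[.5058,.2459,.1239]
crop(z['p'],220,190,80,80,9,"pics/p20a.png")
for th in(75,90): draw(z['p'],"scene",foot_th(t,th),220,190,80,80,9,f"pics/p20_{th}.png")
E
```

```text
(no output)
```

View pics/p20a.png

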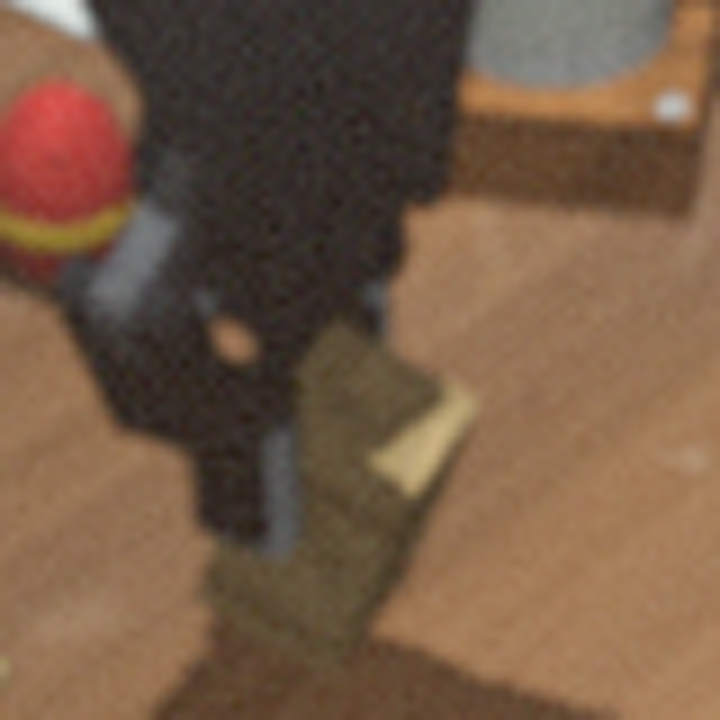

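View pics/p20_75.png

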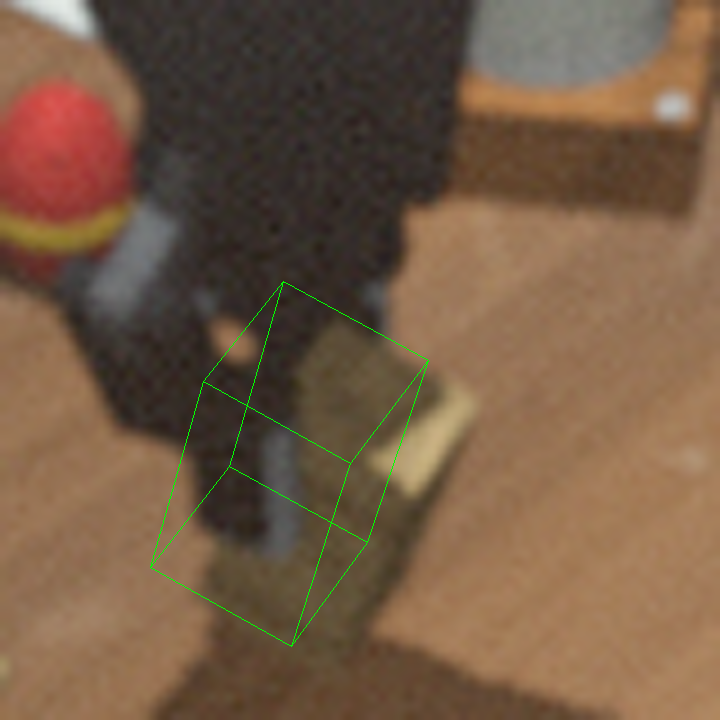

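View pics/p20_90.png

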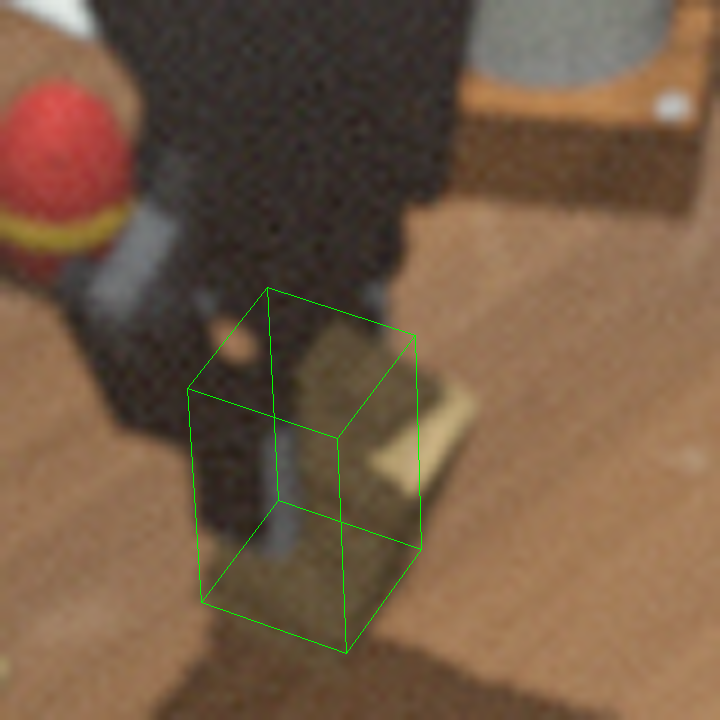

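Run:
```python
from h import *
from scipy.optimize import least_squares
t=[.5058,.2459,.1239]
V=foot_th(t,75);q=(proj("scene",V)-[220,190]+.5)*9-.5
for i,(a) in enumerate(q): print(i,a)
obs={'tr':(477,405),'tn':(410,496),'bn':(338,657)}
# indices: i=-1 bore; j: uy left(+1)/right; k=-1 'bottom' face
idx={'tr':0,'tn':2,'bn':6}
f=lambda x: np.concatenate([((proj("scene",foot_th(t,x[0],x[1],.0445,x[2])[[idx[k]]])[0]-[220,190]+.5)*9-.5-obs[k]) for k in obs])
r=least_squares(f,[75,.013,.003],x_scale=[10,.01,.01]);print(r.x,r.fun)
z=np.load("pics/s20.npz")
draw(z['p'],"scene",foot_th(t,*[r.x[0],r.x[1],.0445,r.x[2]]),220,190,80,80,9,"pics/p20f.png")
P=cloud("scene",z['d']);g=lambda L:[(x/9+220,y/9+190) for x,y in L]
print(facefit(P,g([(330,350),(350,340),(440,390),(465,400),(410,480),(375,460),(320,440)])))
print(facefit(P,g([(300,560),(305,450),(395,505),(340,640),(240,580)])))
```

```text
0 [428.0315 360.0056]
1 [283.8035 281.2197]
2 [350.4156 463.2776]
3 [203.1602 381.9495]
4 [367.3186 542.9858]
5 [229.2846 466.373 ]
6 [291.5505 646.1649]
7 [150.7614 567.1761]
[71.1503  0.0148  0.0155] [  8.0481 -12.1764  -1.3319   1.1127  -7.4656  12.0981]
(array([-0.2354, -0.1004,  0.9667]), array([0.4854, 0.2372, 0.1728]), 115, np.float64(0.0005623126181476983))
(array([-0.2637,  0.9646,  0.0005]), array([0.4834, 0.2585, 0.1508]), 175, np.float64(0.0004683676623832558))
```

View pics/p20f.png

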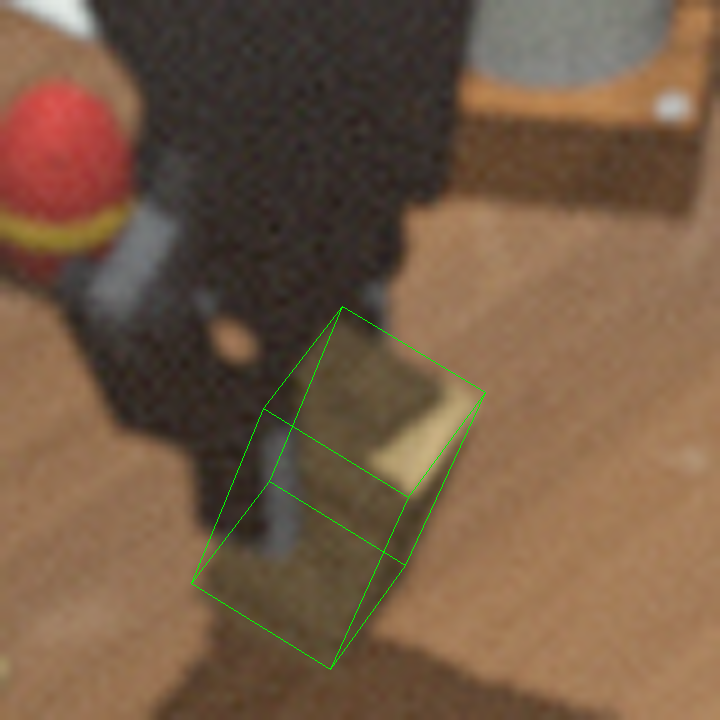

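Emit:
{"api": "move_arm", "payload": {
  "deltas": [
    [0,0,0.06,0,0],
    [0,0,0.12,0,0],
    [-0.02,0,0.17,0,0],
    [-0.05,0,0.185,0,0],
    [-0.08,0,0.185,0,0],
    [-0.12,0,0.185,0,0],
    [-0.15,0,0.185,0,0],
    [-0.15,0,0.185,0,0]
  ],
  "force": 25
}}

```text
t: 28.12
tcp_pos: [0.5659, 0.2628, 0.0502]
tool_rot: [-0.137, 0.991, 0.0, 0.001]
force: [0.5, -0.0, 0.1]
finger_gap: 0.392
```

Run:
```python
from h import *
s,M=st();print('d',(.581-s['tcp_pos'][0])/.963)
```

```text
t 28.12 [0.5659 0.2628 0.0502] yaw -164.22 F [ 0.5019 -0.0394  0.1498] T [-0.0069  0.0348 -0.0169] gap 0.39210449663251484
d 0.01571702298398498
```

Now push to a measured d of about 1–2 mm.

Emit:
{"api": "move_arm", "payload": {
  "deltas": [
    [-0.006,0,0,0,0],
    [-0.012,0,0,0,0],
    [-0.018,0,0,0,0],
    [-0.024,0,0,0,0],
    [-0.03,0,0,0,0],
    [-0.036,0,0,0,0],
    [-0.04,0,0,0,0],
    [-0.04,0,0,0,0]
  ],
  "force": 25
}}

```text
t: 28.78
tcp_pos: [0.5705, 0.2648, 0.0485]
tool_rot: [-0.138, 0.99, -0.001, -0.009]
force: [-9.4, -2.5, 0.6]
finger_gap: 0.393
```

Run:
```python
from h import *
s,M=st();print('d',(.581-s['tcp_pos'][0])/.963)
p,d=manip.snapshot("scene");np.savez("pics/s21.npz",p=p,d=d)
crop(p,160,170,110,100,7,"pics/p21.png")
```

```text
t 28.78 [0.5705 0.2648 0.0485] yaw -164.17 F [-9.3937 -2.5391  0.6375] T [-0.5573  1.8774 -0.0109] gap 0.3929970559386675
d 0.010912665517949213
```

View pics/p21.png

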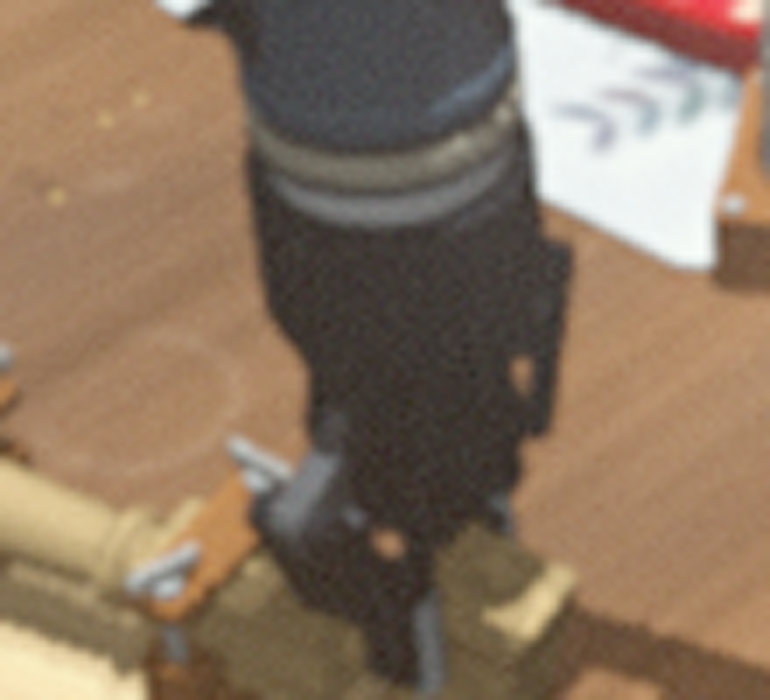

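Emit:
{"api": "move_arm", "payload": {
  "deltas": [
    [-0.005,0,0,0,0],
    [-0.01,0,0,0,0],
    [-0.015,0,0,0,0],
    [-0.02,0,0,0,0],
    [-0.025,0,0,0,0],
    [-0.025,0,0,0,0],
    [-0.025,0,0,0,0],
    [-0.025,0,0,0,0]
  ],
  "force": 20
}}

```text
t: 29.5
tcp_pos: [0.5806, 0.2676, 0.049]
tool_rot: [-0.138, 0.99, -0.001, -0.009]
force: [-10.8, -2.9, 3.3]
finger_gap: 0.395
```

Run:
```python
from h import *
s,M=st();print('d',(.581-s['tcp_pos'][0])/.963)
p,d=manip.snapshot("scene");np.savez("pics/s22.npz",p=p,d=d)
crop(p,160,170,110,100,7,"pics/p22.png")
```

```text
t 29.5 [0.5806 0.2676 0.049 ] yaw -164.17 F [-10.7631  -2.8831   3.2942] T [-0.5098  1.9469 -0.0525] gap 0.39468890533192397
d 0.00039418435386362325
```

View pics/p22.png

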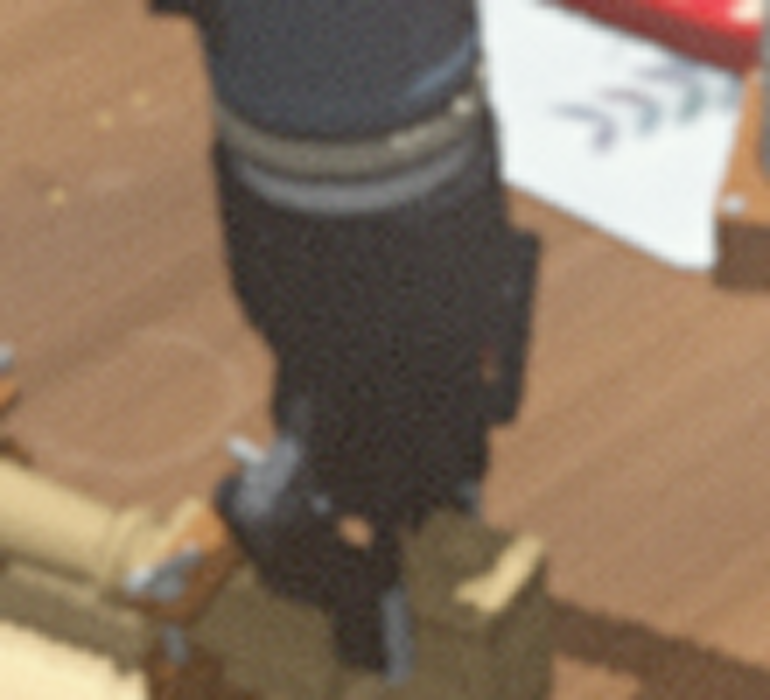

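Run:
```python
from h import *
z=np.load("pics/s22.npz");P=cloud("scene",z['d']);g=lambda L:[(x/7+160,y/7+170) for x,y in L]
n,c,k,e=facefit(P,g([(425,530),(445,520),(525,540),(535,550),(485,605),(415,580)]));print(n,c,k,e)
n=n*np.sign(n[2]);u=np.array([.963,.27,0]);print('tilt along u',np.degrees(np.arctan2(n@u,n[2])),np.degrees(np.arccos(n[2])))
```

```text
[-0.0566  0.0105 -0.9983] [0.562  0.2601 0.1043] 101 0.0006195472197854951
tilt along u 2.962597308069836 3.3004353021045296
```

Emit:
{"api": "move_arm", "payload": {
  "deltas": [
    [0.02,0,0,0,0],
    [0.05,0,0,0,0],
    [0.09,0,0,0,0],
    [0.13,0,0,0,0],
    [0.17,0,-0.03,0,0],
    [0.21,0,-0.09,0,0],
    [0.23,0,-0.15,0,0],
    [0.23,0,-0.2,0,0]
  ],
  "force": 40
}}

```text
t: 30.22
tcp_pos: [0.4982, 0.244, 0.1318]
tool_rot: [-0.138, 0.99, -0.0, -0.0]
force: [0.9, -0.0, -0.2]
finger_gap: 0.391
```

Emit:
{"api": "move_arm", "payload": {
  "deltas": [
    [0,0,0,0,0],
    [0,0,0,0,0],
    [0,0,0,0,0],
    [0,0,0,0,0],
    [0,0,0,0,0],
    [0,0,0,0,0],
    [0,0,0,0,0],
    [0,0,0,0,0]
  ]
}}

```text
t: 30.88
tcp_pos: [0.5001, 0.2443, 0.1299]
tool_rot: [-0.137, 0.991, -0.0, -0.0]
force: [-0.4, 0.7, -0.2]
finger_gap: 0.389
```

Run:
```python
from h import *
s,M=st();print(M[:,2],s['qd'])
p,d=manip.snapshot("scene");np.savez("pics/s23.npz",p=p,d=d)
crop(p,200,180,110,100,7,"pics/p23.png")
p,d=manip.snapshot("top");np.savez("pics/t23.npz",p=p,d=d);crop(p,130,130,200,150,4,"pics/p23t.png")
```

```text
t 30.88 [0.5001 0.2443 0.1299] yaw -164.21 F [-0.359   0.6627 -0.163 ] T [-0.0499 -0.0125  0.0099] gap 0.38902500801377393
[-0.0009 -0.0002 -1.    ] [-0.0011 -0.0052 -0.0025  0.0006 -0.0007  0.0001]
```

View pics/p23.png

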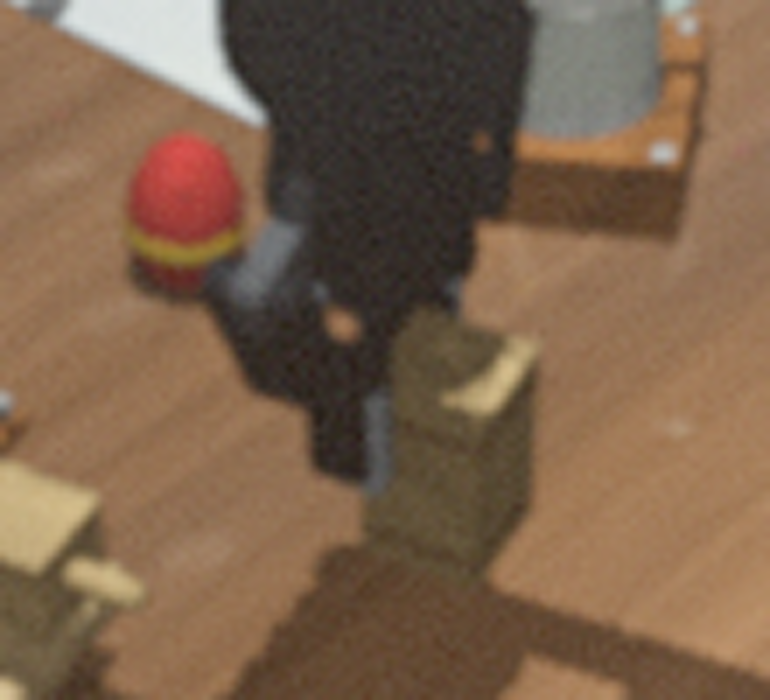

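View pics/p23t.png

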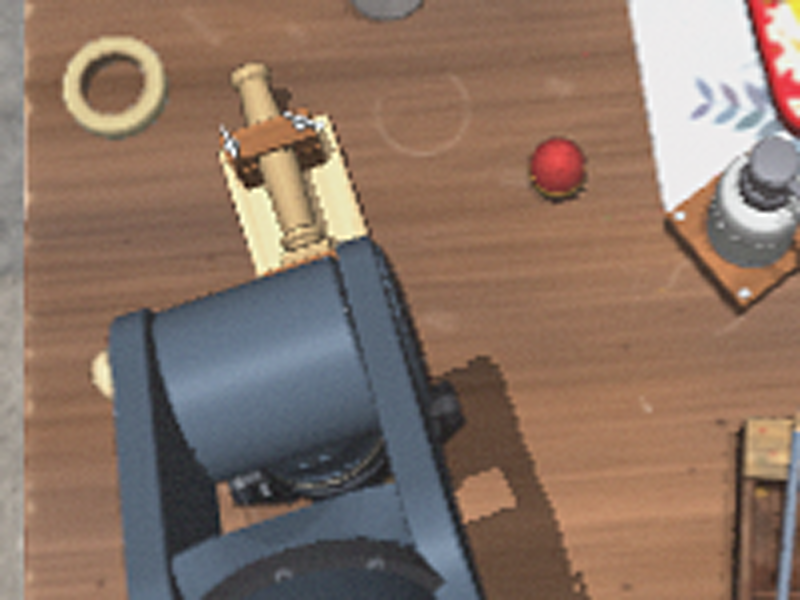

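Run:
```python
from h import *
z=np.load("pics/s23.npz");P=cloud("scene",z['d']);g=lambda L:[(x/7+200,y/7+180) for x,y in L]
n,c,k,e=facefit(P,g([(410,325),(435,318),(515,345),(530,350),(480,405),(440,395),(405,380)]));print('end',n,c,k,e)
n=n*np.sign(n[2]);print('tilt',np.degrees(np.arccos(n[2])))
n,c,k,e=facefit(P,g([(480,430),(525,370),(522,500),(485,560)]));print('rear face',n,c,k,e)
n,c,k,e=facefit(P,g([(400,410),(470,430),(465,560),(390,520)]));print('side face',n,c,k,e)
# bystanders vs start
for nme,(a,b) in {'spoon':((160,224),0),'egg':((269,172),0),'block':((225,302),0)}.items():
    for cam,f0,f1 in(("scene","scene0","s23"),("top","top0","t23")):
        p0=np.load(f"pics/{f0}.npz")['p'].astype(int);p1=np.load(f"pics/{f1}.npz")['p'].astype(int)
        u,v=proj(cam,plane("top",[(a,b) if 0 else (a,b)] if 0 else [[a,b]] if 0 else [[{'spoon':160,'egg':269,'block':225}[nme],{'spoon':224,'egg':172,'block':302}[nme]]],.01))[0].astype(int)
        print(nme,cam,(u,v),abs(p1-p0)[v-10:v+10,u-12:u+12].mean())
```

```text
end [-0.005   0.0341 -0.9994] [0.4795 0.2347 0.185 ] 126 0.0005293657199537546
tilt 1.9726115228179455
rear face [-0.9599 -0.2775 -0.0395] [0.4667 0.2346 0.1554] 140 0.0003328628007445951
side face [-0.2763  0.9609 -0.0164] [0.4727 0.2555 0.1609] 185 0.0005318706459311068
spoon scene (np.int64(152), np.int64(323)) 3.4875
spoon top (np.int64(160), np.int64(223)) 50.6
egg scene (np.int64(226), np.int64(213)) 6.776388888888889
egg top (np.int64(269), np.int64(172)) 3.042361111111111
block scene (np.int64(302), np.int64(333)) 34.791666666666664
block top (np.int64(225), np.int64(301)) 87.54166666666667
```

Run:
```python
from h import *
z=np.load("pics/s23.npz");cv2.imwrite("pics/full23.png",z['p'][...,::-1])
```

```text
(no output)
```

View pics/full23.png

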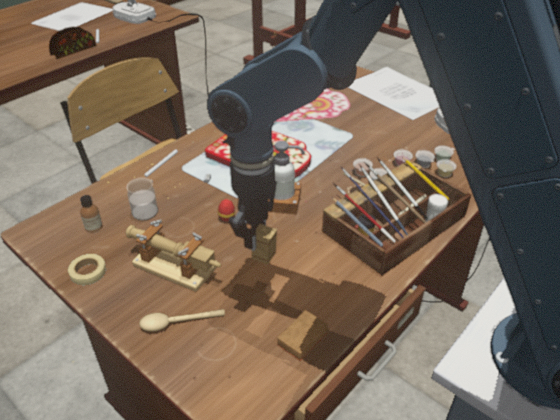

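Run:
```python
from h import *
print(manip.sign_off())
```

```text
the job is handed in; nothing more can be done
None
```

I did every step and handed the job in at about 31 s of the 72 s; `sign_off` gives no verdict, so I don't know how it was scored.

**What I did**
- **Pump:** I pressed the head with closed fingers until it bottomed, at about 18 N. Afterwards the depth picture showed the top back at 170 mm.
- **Bored end:** The first end I tried slid about 23 mm onto the dowel. It caught on the rim once and freed when I raised it 2 mm. It stopped firmly where the camera puts the leg's end face, with about 7 N of axial push.
- **Turning it upright:** I set the foot down and gripped it again near the bored end. The tool cannot tilt, so I turned the foot by pressing its felt end under and then against the dowel tip. The first try left it about 15° off, and a second push corrected that.

**Last checks**
- The end face that should be the bore is up, about 2° off vertical. The bore opening itself is not visible in the pictures, so this rests on which end I gripped.
- The foot's centre is about 155 mm above the table, clear of everything, and the arm is still. The grip is set at 40 N and the fingers sit at the foot's width.
- The egg, spoon and sanding block look unmoved in the scene picture. The automatic picture comparison flagged the sanding block in both views and the spoon in the top view. In the scene picture only the arm's shadow falls on the block; the arm hides the spoon from the top camera, and I took the top-view flag on the block as the arm too.

**What disagreed:** The fingertips stood about 36 mm higher than the reported TCP height implies, seen in the depth pictures and confirmed by touching the pump. I used the measured offset throughout.

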